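# Clip the light bar into the upturned shop shelf and plug it in

## Robot

A 7-joint arm with a two-finger parallel gripper is mounted at the origin on the work surface. World frame = base frame: x ahead of the robot, y to its left, z up, the work surface at z = 0. Lengths are in mm, angles in rad, forces in N, time in s.
With the tool pointing down it reaches from about 425 to 950 mm from the base axis. Payload 4.7 kg.
Tool frame: the origin (TCP) lies on the centre line of the jaws, within the pads' length; the fingertips stand 17 mm ahead of it and the grasp point (between the pads) lies 2 mm behind it (robot.tcp_to_tips is the distance from the TCP to the fingertips, in mm); z points along the fingers, x is the direction in which the jaws open and shut, and the axes are right-handed (so a half turn about z gives the same grasp; the last joint's range is limited). The gripper opens to 87 mm and grips with 3 to 60 N. Pads are 19 mm wide; open, the fingers measure 117 mm over their backs; the gripper's body (75 mm by 190 mm) begins 51 mm behind the grasp point.
Start: joints at [1.096, 0.469, -0.049, 1.532, 0.024, 1.141, -0.082], TCP at [291.092, -609.026, 239.573] pointing down, gripper open.
Joint ranges: [-2.59, 2.59], [-0.33, 1.99], [-1.39, 1.29], [0.1, 2.45], [-1.04, 4.18], [0.21, 1.99], [-2.66, 2.66]. Speed limits (rad/s): [2.57, 2.57, 3.14, 3.14, 3.14, 3.14, 3.14].

## Interface

Orientations are given as [roll, pitch, yaw] about the fixed x, y, z axes, in that order (R = Rz(yaw) Ry(pitch) Rx(roll)).
In Python, from plant import monitor, viewer, robot, nets gives the robot as it stands.
- The arm moves only by the shell command python3 -m crank 'ROWS' [FORCE]. ROWS is JSON, a list of rows, each an object with "offset": the shift along the tool's x, y, z in m, a list of three; "rotation": the turn, a rotation vector about the tool's x, y, z in rad, a list of three; "gripper": the finger opening in m, from 0 to 0.087. A call has 1 to 5 rows; each row shifts and turns the commanded pose from where the row before left it, along the tool's axes as they then stand; what a row does not reach is not made up. A row lasts 1/12 s, in which the tool goes at most 41.7 mm and 7.16 degrees, less where a joint would pass 70% of its speed; a pose out of reach is approached as far as the arm can. A call with a gripper value outside its range is refused whole. The fingers move at their own pace and stop on an object; FORCE is the grip in N (left out, the last holds). Time passes only in rows, so rows that do not move let the fingers close. It gives the time, the measured TCP pose, the force and the opening at its end, in the units of the state.
- monitor.read_state(): the state, without advancing time (a new reading comes with each control period).
- viewer.get_image(name): name is "scene" or "side" or "wrist"; returns the picture (480x640x3 uint8, red, green, blue); there is no depth.
- viewer.camera_params(name): a dict with "fx", "fy", "cx", "cy" (pixels), "R" (3x3) and "t" (3): a world point X has camera coordinates R X + t. Camera axes: x right, y down, z forward; pixel columns grow to the right and rows downward; lengths in mm; the calibration is good to about 2 mm. A picture is of the moment at which its call begins: read the wrist's pose just before it. camera_params takes no time and is no camera call; for the wrist camera it gives the pose at the moment of the call.
- robot.close_job(): hands the job in, once; it reports no verdict.
Trained networks look in the newest picture that a camera, given by its name, has taken for a name from the list of things; names that differ only in an ending like _2 or _b are one class to them, and where a whole thing is asked for, a point or a joint stands for the part that bears it (a point fixed in the world has none). Each returns a list of dicts, best first, with "score" (0 to 1); they miss things now and then, are a little off and sometimes report something else, mostly with a low value. They report only what shows in the picture. A call takes as long as a camera call.
- nets.look_for(camera, name): "xyz" ([x, y, z] in mm, in world coordinates, good to about 4 mm: the middle of the surface that is visible of it).
- nets.cut_out(camera, name): "mask" (480x640 bool, what is visible of it).
The state is a dict: "time": time; "joint_positions": joint angles; "joint_vel": joint speeds; "joint_efforts": joint torques, N m; "tool_pos": TCP position; "eef_rot": TCP orientation; "force": force on the tool from outside, world axes, zero at the start; "wrist_torque": the same for the moment, N m; "width": finger opening in mm.
Only numpy, scipy, OpenCV 4.12 (cv2) and the standard library are available. Lean on these libraries where they do the work, as an engineer would, in place of code of your own. Each camera call takes 0.05 s, during which the arm holds its last target.

## Task

Fit the long light bar to the upturned shop shelf: press both of its end caps down between the spring clips until each has snapped right home, and have its plug pushed fully into the white connector block. Ease it in gently, without forcing it, let go of it, and leave everything else on the counter and on the shelf as it is.

Things in the scene. Friction and masses are not known exactly. Their poses are not given: they have to be found in the camera images.
- light_center (a point): Centre of the light bar to fit (15 mm over its underside): 300 mm long plus plug, loose, about 0.22 kg, starts lying on the counter on its feet. Its x axis runs lengthwise to the plug end, y across, z up. The middle 200 mm is a plain aluminium extrusion with a flat opal cover, 20 mm wide, from 3 to 30 mm over the underside: grip it there. Grey end caps take the last 50 mm at each end.
- light_plug_end (a point): Centre of the bar's end face on the plug side, 150 mm from light_center along its x, 15 mm over the underside. A black plug 12 wide, 8 high and 14 mm long, with tapered tip, sticks out of it, its axis 16 mm over the underside. Both end caps are 30 mm high with a flat top, and have snap feet (see light_tail_end).
- light_tail_end (a point): Centre of the bar's plain end face, 150 mm from light_center against its x, 15 mm over the underside. Each end cap is 20 mm wide; along its whole 50 mm the bottom widens to a snap foot: 18 mm wide at the underside, chamfered out to 26 mm at 8 mm up, 26 mm up to 10.5 mm, sloping back in to 20 mm at 12.5 mm up.
- home (a point): Point on the shelf tray's floor straight below where light_center must come to lie. Axes: y along the row of clips to the connector, x across (away from the robot), z up. The fitted bar lies along y, plug end to +y. The level aluminium rail that carries clips and connector is set on studs by nuts, so its height is not known beforehand: the clips' seats lie between 6 and 26 mm over the floor.
- clip_plug_end (a point): Point on the tray's floor below the clip for the plug end, 132 mm from home to +y. Clip: two sprung steel leaves, 16 mm long along the row, facing each other across it; rolled lips 20.6 mm apart, 13 mm over the seat, then flared to 32 mm apart at 19 mm. The fitted bar's underside rests on the seat. A foot laid on the lips, not yet pressed, stands 9 to 14 mm over the seat.
- clip_tail_end (a point): Point on the floor below the other, like clip, 120 mm from home to -y. A clip takes 7 to 14 N straight down till the foot snaps past the lips, which close over it and hold the bar down, but let it slide along the row at 3 to 7 N. Over 45 N of contact in all would damage it. The shelf is a fixed cream steel tray, 250 x 500 mm; its 30 mm high edges are 105 mm (front) and 145 mm (back) from the row.
- connector_mouth (a point): Point on the floor below the mouth of the white connector block, 150 mm from home to +y; the mouth's middle is 16 mm over the clips' seats. Block 36 mm wide; mouth 15 wide, 11 high, 22 deep, facing -y. The plug slides in along the row, so press the bar into the clips about 18 mm (16 to 22) short of home, then slide it till the end cap's face stops against the block. A driver box stands behind.
- short_light: A shorter light bar without a plug, 190 mm long, same section; lies in the back of the shelf tray. A bystander. Origin at its underside.
- screwdriver: Screwdriver, 160 mm, lying in the back of the shelf tray. A bystander.
- calculator: Desk calculator, 115 by 150 by 25 mm, on the counter. A bystander.
- jar: Jar, 60 mm across, 75 mm high, beyond the light bar, left of the shelf. A bystander.
- sleeve: Long cardboard carton, 340 by 45 by 45 mm, on the left of the counter. A bystander.
- screw_box: Small carton of screws, 60 by 80 by 35 mm, to the right of the shelf. A bystander.
- pen: Wooden ball pen, 140 mm long, 9 mm thick, lying near the robot. A bystander.

How it is judged:
By the outcome, as a careful person would: the job done as asked, in the order asked, and still so for the second after the job is handed in, with the robot touching nothing.
It also fails if it takes over 67 s, if anything falls off the work surface, if the arm or the gripper's body presses on something with over 40 N, if the wrist force passes 120 N, or if a joint passes its speed limit or range.

## Working session

There is one attempt and no reset: what is moved stays moved. The work goes in short steps, Python scripts to look and compute and a shell command to move; the robot and the scene stay as the last step left them, time stands still between calls to the robot, and variables do not carry over. Pictures are saved under pics/ and viewed, and the job is handed in when it is done.

```bash
ls && mkdir -p pics && python3 - <<'E'
from plant import monitor, viewer, robot, nets
import cv2
print(monitor.read_state())
for n in ["scene","side","wrist"]:
    im=viewer.get_image(n); cv2.imwrite(f"pics/{n}0.png",im[:,:,::-1])
    p=viewer.camera_params(n); print(n,p)
E
```

```text
pics
{'time': 0.0, 'joint_positions': array([ 1.09608027,  0.46943642, -0.0485971 ,  1.53370109,  0.02412567,
        1.14101722, -0.08228468]), 'joint_vel': array([ 9.50365523e-04, -4.36693676e-04, -6.61774480e-06, -3.54537574e-04,
        9.25504723e-04, -4.89554378e-04,  7.46738329e-04]), 'joint_efforts': array([-5.60528970e-04, -5.07973516e+01, -8.12874315e-02, -2.36152142e+01,
       -6.15435513e-02,  3.80016491e-02,  1.53769765e-04]), 'tool_pos': array([ 290.81154087, -608.50162041,  238.49978414]), 'eef_rot': array([ 3.14149645e+00,  1.97311878e-03, -1.12492062e+00]), 'force': array([ 0.01768219,  0.6058117 , -0.79913311]), 'wrist_torque': array([-0.03781032,  0.05019793,  0.04784682]), 'width': 86.64149685809465}
scene {'fx': 551.0509309673182, 'fy': 551.0509309673182, 'cx': 323.1225755665479, 'cy': 234.6149965979153, 'R': array([[ 0.60435125,  0.7966071 ,  0.01329247],
       [ 0.60506234, -0.44805258, -0.65814014],
       [-0.51832339,  0.40579059, -0.7527781 ]]), 't': array([-314.49925873, -239.06696273, 1579.255006  ])}
side {'fx': 441.3479633686721, 'fy': 441.3479633686721, 'cx': 317.3103694922756, 'cy': 235.4473626738082, 'R': array([[-0.95841768, -0.28477317,  0.01843365],
       [-0.22430147,  0.71181292, -0.66559088],
       [ 0.17642112, -0.64204875, -0.74608913]]), 't': array([ 477.71427843,  136.55587916, 1306.10338552])}
wrist {'fx': 355.97624733743635, 'fy': 355.97624733743635, 'cx': 315.0551743411416, 'cy': 233.21363263885453, 'R': array([[ 0.43047179, -0.90260285, -0.00146282],
       [-0.86559562, -0.41328043,  0.28274282],
       [-0.25580903, -0.1204466 , -0.95919464]]), 't': array([-673.88701704,  -34.01493219,  392.22851271])}
```

View pics/scene0.png

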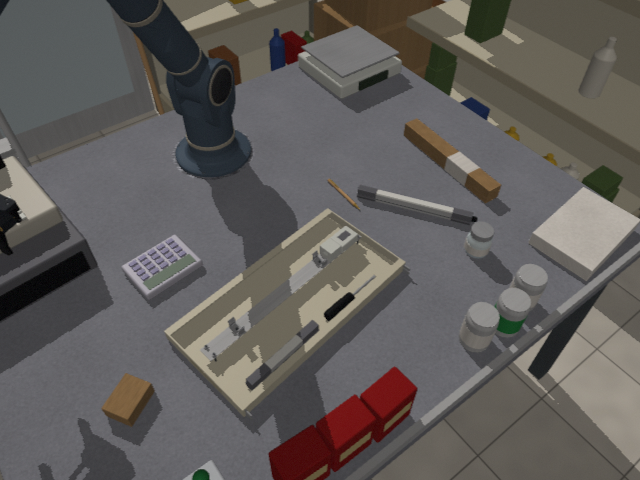

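View pics/side0.png

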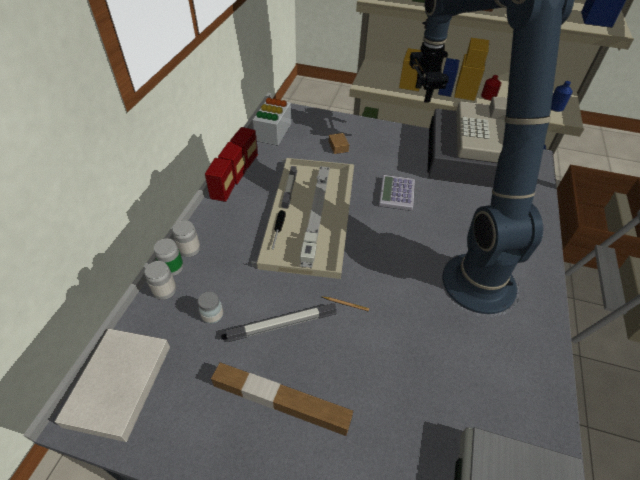

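```bash
python3 - <<'E'
from plant import monitor, viewer, robot, nets
for n in ["light_center","light_plug_end","light_tail_end","home","clip_plug_end","clip_tail_end","connector_mouth"]:
  for c in ["scene","side"]:
    r=nets.look_for(c,n)
    print(n,c,[(round(d["score"],2),[round(float(v)) for v in d["xyz"]]) for d in r[:2]])
print(monitor.read_state()["time"])
E
```

```text
light_center scene [(0.91, [520, 303, 22])]
light_center side [(0.88, [510, 312, 27])]
light_plug_end scene [(0.64, [516, 306, 23])]
light_plug_end side [(0.66, [510, 312, 26])]
light_tail_end scene [(0.6, [521, 302, 24])]
light_tail_end side [(0.57, [511, 309, 31]), (0.53, [357, 192, 10])]
home scene [(0.97, [570, -152, 1]), (0.62, [576, -507, 32])]
home side [(0.81, [559, -70, 7])]
clip_plug_end scene [(0.95, [570, -151, 2])]
clip_plug_end side [(0.57, [561, -77, -2])]
clip_tail_end scene [(0.55, [572, -149, 4])]
clip_tail_end side [(0.8, [558, -74, 6]), (0.44, [430, 511, 46])]
connector_mouth scene [(0.8, [574, -151, 3])]
connector_mouth side [(0.74, [563, -74, 5])]
0.85
```

```bash
cat > h.py <<'E'
import numpy as np, cv2
from plant import monitor, viewer, robot, nets
def proj(p,X):
    X=np.atleast_2d(X).astype(float); c=X@p["R"].T+p["t"]
    return np.c_[p["fx"]*c[:,0]/c[:,2]+p["cx"], p["fy"]*c[:,1]/c[:,2]+p["cy"]]
def ray(p,u,v):
    d=p["R"].T@np.array([(u-p["cx"])/p["fx"],(v-p["cy"])/p["fy"],1.]); o=-p["R"].T@p["t"]
    return o,d
def atz(p,u,v,z):
    o,d=ray(p,u,v); return o+d*(z-o[2])/d[2]
def crop(im,x0,y0,x1,y1,s,name):
    c=im[y0:y1,x0:x1,::-1]; c=cv2.resize(c,None,fx=s,fy=s,interpolation=cv2.INTER_CUBIC); cv2.imwrite("pics/"+name,c)
E
python3 - <<'E'
import cv2
a=cv2.imread("pics/scene0.png");b=cv2.imread("pics/side0.png")
f=lambda im,x0,y0,x1,y1,s,n:cv2.imwrite("pics/"+n,cv2.resize(im[y0:y1,x0:x1],None,fx=s,fy=s,interpolation=cv2.INTER_CUBIC))
f(a,340,170,500,240,5,"c1.png"); f(b,200,290,360,350,5,"c2.png")
f(a,160,200,420,420,3,"c3.png"); f(b,250,150,370,290,4,"c4.png")
E
```

```text
(no output)
```

View pics/c1.png

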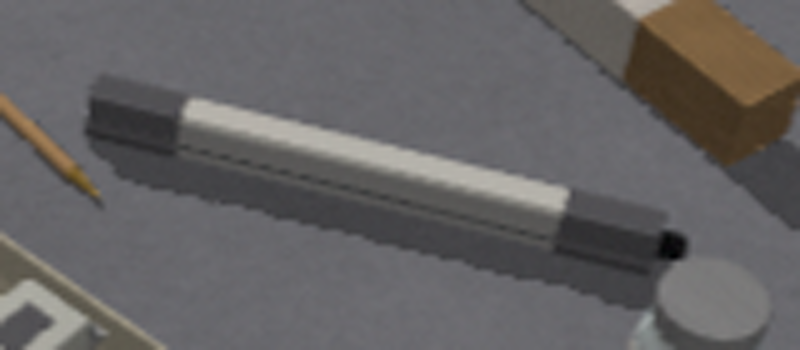

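View pics/c2.png

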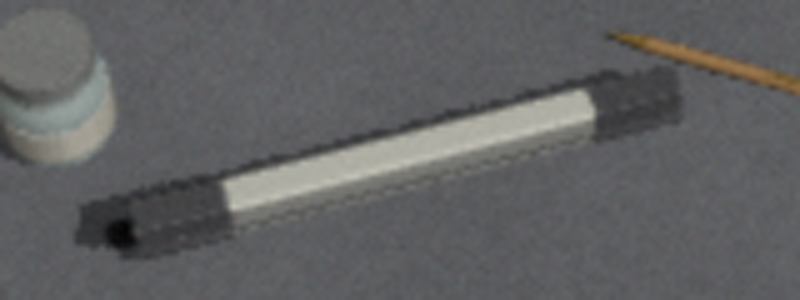

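View pics/c3.png

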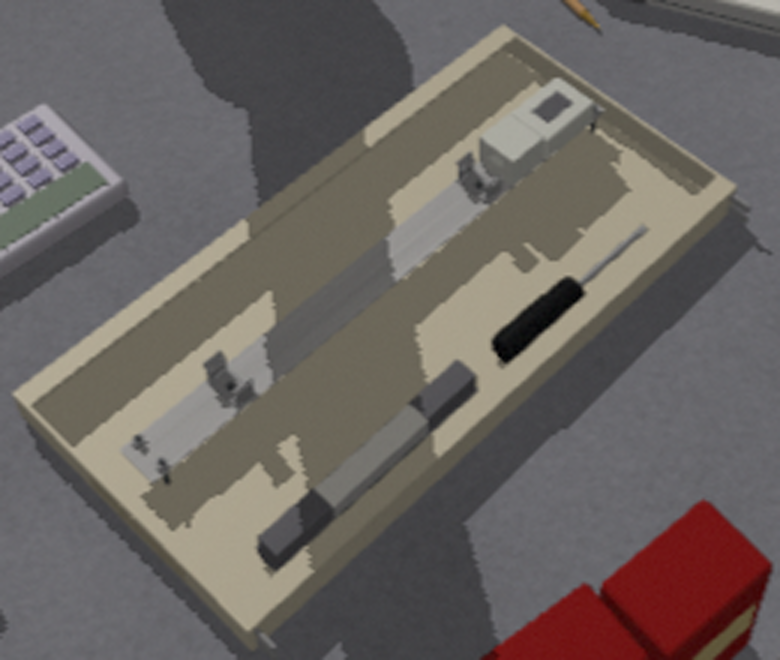

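View pics/c4.png

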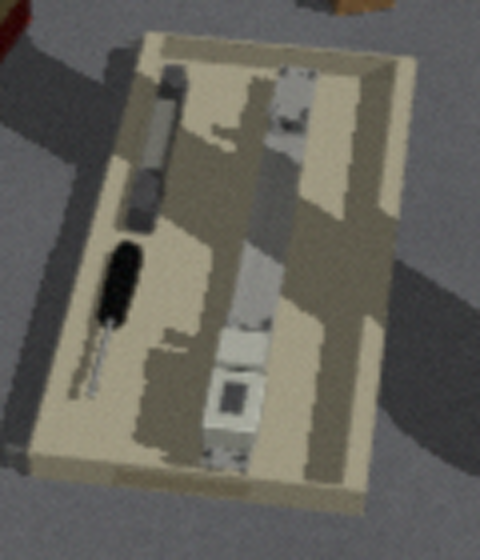

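```bash
python3 - <<'E'
from h import *
S=viewer.camera_params("scene");D=viewer.camera_params("side");W=viewer.camera_params("wrist")
f=lambda x,y,x0,y0,s:((x+.5)/s-.5+x0,(y+.5)/s-.5+y0)
for nm,p,pts,o,s in [("scene",S,[(185,110),(564,200)],(340,170),5),("side",D,[(593,105),(226,195)],(200,290),5)]:
    a,b=[atz(p,*f(*q,*o,s),30) for q in pts]
    print(nm,a.round(1),b.round(1),np.linalg.norm(b-a).round(1),((a+b)/2).round(1),np.degrees(np.arctan2(*(b-a)[1::-1])).round(2))
# shelf corners (outer, top z=30?) scene
P=lambda p,pts,o,s,z:[atz(p,*f(*q,*o,s),z).round(1) for q in pts]
print("corners scene",P(S,[(505,27),(737,187),(252,637),(15,395)],(160,200),3,30))
print("corners side",P(D,[(148,33),(415,57),(363,495),(32,455)],(250,150),4,30))
# clips tops, connector
print("rail ends scene z15",P(S,[(125,452),(160,482)],(160,200),3,15), "clip tail leaf",P(S,[(215,368),(247,395)],(160,200),3,25),"clip plug",P(S,[(470,170),(495,190)],(160,200),3,25))
st=monitor.read_state();
# wrist camera in tool
from scipy.spatial.transform import Rotation as Ro
Rt=Ro.from_euler("xyz",st["eef_rot"]).as_matrix()
c=-W["R"].T@W["t"]; print("cam in tool",Rt.T@(c-st["tool_pos"])); print(W["R"]@Rt)
print(Rt)
E
```

```text
scene [425.1 246.8  30. ] [588.8 359.1  30. ] 198.5 [507.  302.9  30. ] 34.46
side [420.9 254.6  30. ] [588.7 363.9  30. ] 200.3 [504.8 309.2  30. ] 33.07
corners scene [array([398.7, 107.3,  30. ]), array([642.3, 147.4,  30. ]), array([ 726. , -344.8,   30. ]), array([ 477.7, -384.3,   30. ])]
corners side [array([ 718.1, -339.6,   30. ]), array([ 474.9, -381.5,   30. ]), array([395. , 115.2,  30. ]), array([636.9, 152.3,  30. ])]
rail ends scene z15 [array([ 554. , -342.6,   15. ]), array([ 588.6, -334.7,   15. ])] clip tail leaf [array([ 538.9, -260.2,   25. ]), array([ 571.3, -253.7,   25. ])] clip plug [array([502. ,  -6.5,  25. ]), array([529.6,  -2.9,  25. ])]
cam in tool [  -0.28468846  -77.69856721 -146.09585986]
[[ 9.99999641e-01  8.46227551e-04  3.52212087e-05]
 [-8.01746914e-04  9.59203269e-01 -2.82716195e-01]
 [-2.73026532e-04  2.82716065e-01  9.59203603e-01]]
[[ 4.31219278e-01 -9.02247149e-01  1.29024228e-04]
 [-9.02247143e-01 -4.31219293e-01 -1.21540397e-04]
 [ 1.65297213e-04 -6.40011788e-05 -9.99999984e-01]]
```

```bash
python3 -m crank '[{"offset":[-0.0213,-0.0283,0.006],"rotation":[0,0,0],"gripper":0.087},{"offset":[-0.0213,-0.0283,0.006],"rotation":[0,0,0],"gripper":0.087},{"offset":[-0.0213,-0.0283,0.006],"rotation":[0,0,0],"gripper":0.087},{"offset":[-0.0213,-0.0283,0.006],"rotation":[0,0,0],"gripper":0.087},{"offset":[-0.0213,-0.0283,0.006],"rotation":[0,0,0],"gripper":0.087}]'
python3 -m crank '[{"offset":[-0.0213,-0.0283,0.006],"rotation":[0,0,0],"gripper":0.087},{"offset":[-0.0213,-0.0283,0.006],"rotation":[0,0,0],"gripper":0.087},{"offset":[-0.0213,-0.0283,0.006],"rotation":[0,0,0],"gripper":0.087},{"offset":[-0.0213,-0.0283,0.006],"rotation":[0,0,0],"gripper":0.087},{"offset":[-0.0213,-0.0283,0.006],"rotation":[0,0,0],"gripper":0.087}]'
python3 -m crank '[{"offset":[-0.0213,-0.0283,0.006],"rotation":[0,0,0],"gripper":0.087},{"offset":[-0.0213,-0.0283,0.006],"rotation":[0,0,0],"gripper":0.087},{"offset":[-0.0213,-0.0283,0.006],"rotation":[0,0,0],"gripper":0.087},{"offset":[-0.0213,-0.0283,0.006],"rotation":[0,0,0],"gripper":0.087},{"offset":[-0.0213,-0.0283,0.006],"rotation":[0,0,0],"gripper":0.087}]'
python3 -m crank '[{"offset":[0,0,0],"rotation":[0,0,0],"gripper":0.087},{"offset":[0,0,0],"rotation":[0,0,0],"gripper":0.087}]'
python3 - <<'E'
from h import *
import json
p=viewer.camera_params("wrist"); im=viewer.get_image("wrist"); np.save("w1.npy",im); np.save("w1p.npy",p,allow_pickle=True)
cv2.imwrite("pics/w1.png",im[:,:,::-1])
s=monitor.read_state(); print(s["time"],s["tool_pos"],s["eef_rot"],np.abs(s["joint_vel"]).max())
E
```

```text
time: 1.27
tool_pos: [373.4, -450.4, 209.5]
eef_rot: [-3.141, -0.0, -1.125]
force: [1.2, -0.1, -0.5]
width: 86.9
time: 1.68
tool_pos: [455.2, -293.4, 179.7]
eef_rot: [-3.141, -0.001, -1.125]
force: [0.0, -0.1, -0.3]
width: 86.9
time: 2.1
tool_pos: [537.1, -136.3, 149.6]
eef_rot: [-3.141, -0.001, -1.125]
force: [0.5, -0.4, 0.4]
width: 87.3
time: 2.27
tool_pos: [537.1, -135.0, 149.4]
eef_rot: [-3.141, 0.001, -1.12]
force: [0.3, -1.4, 0.5]
width: 86.9
2.3167 [ 536.42654833 -137.36316464  149.48400707] [ 3.14114680e+00 -1.46034586e-04 -1.12343433e+00] 0.03236412974735715
```

View pics/w1.png

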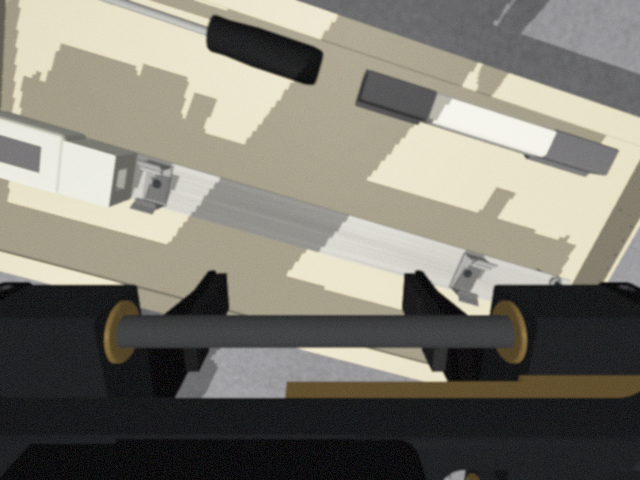

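```bash
python3 -m crank '[{"offset":[0,0.033,0],"rotation":[0,0,0],"gripper":0.087},{"offset":[0,0.034,0],"rotation":[0,0,0],"gripper":0.087},{"offset":[0,0.033,0],"rotation":[0,0,0],"gripper":0.087},{"offset":[0,0,0],"rotation":[0,0,0],"gripper":0.087},{"offset":[0,0,0],"rotation":[0,0,0],"gripper":0.087}]'
python3 - <<'E'
from h import *
p=viewer.camera_params("wrist"); im=viewer.get_image("wrist"); np.save("w2.npy",im); np.save("w2p.npy",p,allow_pickle=True)
cv2.imwrite("pics/w2.png",im[:,:,::-1])
a=np.load("w1.npy")
c1=cv2.resize(a[130:230,80:210,::-1],None,fx=3,fy=3,interpolation=cv2.INTER_CUBIC);c2=cv2.resize(a[230:330,430:560,::-1],None,fx=3,fy=3,interpolation=cv2.INTER_CUBIC)
cv2.imwrite("pics/w1c.png",np.hstack([c1,c2]))
E
```

```text
time: 2.73
tool_pos: [443.8, -183.8, 150.0]
eef_rot: [3.141, -0.001, -1.132]
force: [1.2, 0.9, -0.5]
width: 87.5
```

View pics/w1c.png

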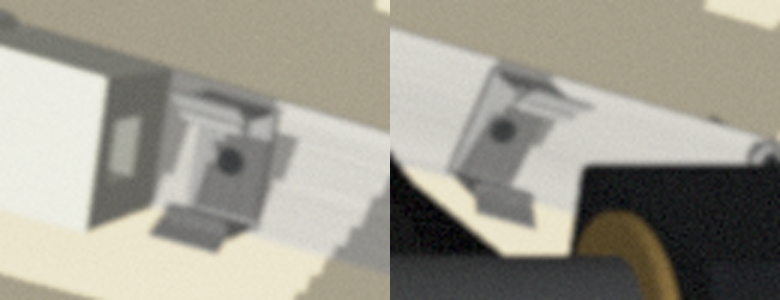

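View pics/w2.png

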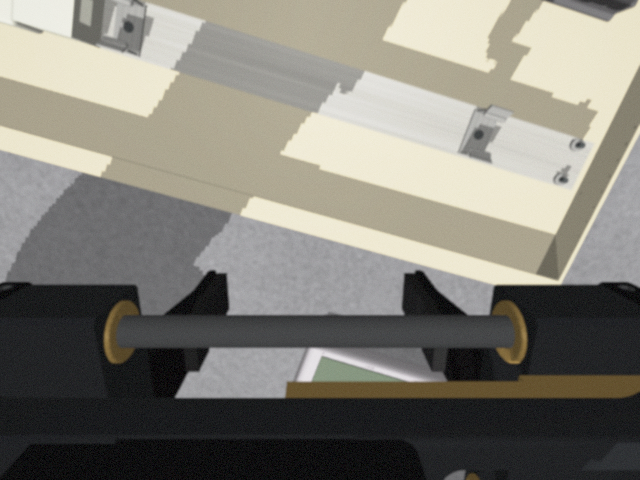

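```bash
python3 - <<'E'
from h import *
a=np.load("w2.npy")
c1=cv2.resize(a[0:90,60:170,::-1],None,fx=3.5,fy=3.5,interpolation=cv2.INTER_CUBIC);c2=cv2.resize(a[90:180,440:550,::-1],None,fx=3.5,fy=3.5,interpolation=cv2.INTER_CUBIC)
cv2.imwrite("pics/w2c.png",np.hstack([c1,c2]))
E
```

```text
(no output)
```

View pics/w2c.png

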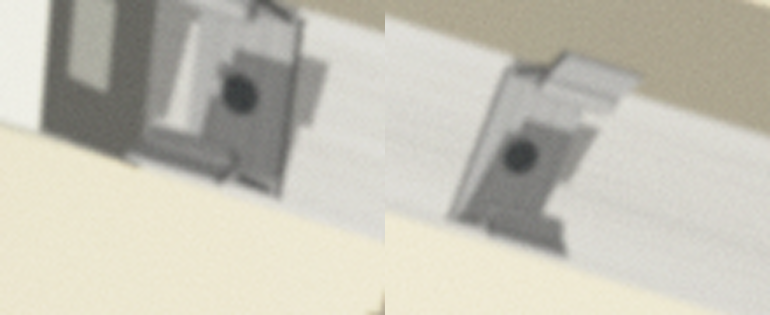

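```bash
python3 - <<'E'
from h import *
def cen(im,x,y,r=7):
    g=im.mean(2); x0,y0=int(round(x)),int(round(y)); w=g[y0-r:y0+r+1,x0-r:x0+r+1]
    bg=np.percentile(w,40); m=np.clip(bg-15-w,0,None); yy,xx=np.mgrid[-r:r+1,-r:r+1]
    m=m*(xx**2+yy**2<=25)
    return x0+(m*xx).sum()/m.sum(), y0+(m*yy).sum()/m.sum()
ims=[np.load(f"w{i}.npy") for i in (1,2)]; ps=[np.load(f"w{i}p.npy",allow_pickle=True).item() for i in (1,2)]
def tri(uv):
    A=[];b=[]
    for p,(u,v) in zip(ps,uv):
        o,d=ray(p,u,v); d/=np.linalg.norm(d); M=np.eye(3)-np.outer(d,d); A.append(M); b.append(M@o)
    X=np.linalg.solve(sum(A),sum(b)); return X,[proj(p,X)[0]-np.array(q) for p,q in zip(ps,uv)]
P=[cen(ims[0],157,184),cen(ims[1],128.6,26.6)];T=[cen(ims[0],467.7,273.7),cen(ims[1],478.6,134.9)]
print(P,T)
Xp,e=tri(P);print("plug",Xp,e);Xt,e2=tri(T);print("tail",Xt,e2)
d=Xp-Xt;print(np.linalg.norm(d),d)
for z in (10,15,20,25):
    a=[atz(p,*q,z) for p,q in zip(ps,P)];b=[atz(p,*q,z) for p,q in zip(ps,T)]
    print(z,[np.linalg.norm(x-y).round(1) for x,y in zip(a,b)],[np.degrees(np.arctan2(*(x-y)[1::-1])).round(2) for x,y in zip(a,b)],[x.round(1) for x in a+b])
E
```

```text
[(np.float64(156.36035365693527), np.float64(183.43673129951415)), (np.float64(128.20360331632654), np.float64(26.633928571428573))] [(np.float64(467.2401129943503), np.float64(273.2024482109228)), (np.float64(478.32450607308556), np.float64(134.34952822811866))]
plug [520.07828462 -11.48044212  31.09933827] [array([-0.24900865,  0.02220363]), array([0.28716472, 0.01570253])]
tail [ 559.92093948 -258.34532145   31.83584996] [array([-0.15339764, -0.01731764]), array([ 0.17323327, -0.0069845 ])]
250.06048917423175 [-39.84265487 246.86487934  -0.73651169]
10 [np.float64(270.4), np.float64(270.4)] [np.float64(99.11), np.float64(99.19)] [array([513.2,  -4.5,  10. ]), array([ 5.205e+02, -2.000e-01,  1.000e+01]), array([ 556.1, -271.5,   10. ]), array([ 563.6, -267.2,   10. ])]
15 [np.float64(265.7), np.float64(265.7)] [np.float64(99.11), np.float64(99.19)] [array([514.9,  -6.2,  15. ]), array([520.4,  -2.9,  15. ]), array([ 557. , -268.5,   15. ]), array([ 562.8, -265.1,   15. ])]
20 [np.float64(260.9), np.float64(260.9)] [np.float64(99.11), np.float64(99.19)] [array([516.5,  -7.9,  20. ]), array([520.3,  -5.5,  20. ]), array([ 557.9, -265.5,   20. ]), array([ 561.9, -263.1,   20. ])]
25 [np.float64(256.2), np.float64(256.2)] [np.float64(99.11), np.float64(99.19)] [array([518.2,  -9.6,  25. ]), array([520.1,  -8.1,  25. ]), array([ 558.7, -262.5,   25. ]), array([ 561., -261.,   25.])]
```

```bash
python3 -m crank '[{"offset":[-0.0334,-0.0149,-0.0042],"rotation":[0,0,0],"gripper":0.087},{"offset":[-0.0334,-0.0149,-0.0042],"rotation":[0,0,0],"gripper":0.087},{"offset":[-0.0334,-0.0149,-0.0042],"rotation":[0,0,0],"gripper":0.087},{"offset":[-0.0334,-0.0149,-0.0042],"rotation":[0,0,0],"gripper":0.087},{"offset":[-0.0334,-0.0149,-0.0042],"rotation":[0,0,0],"gripper":0.087}]'
python3 -m crank '[{"offset":[-0.0334,-0.0149,-0.0042],"rotation":[0,0,0],"gripper":0.087},{"offset":[-0.0334,-0.0149,-0.0042],"rotation":[0,0,0],"gripper":0.087},{"offset":[-0.0334,-0.0149,-0.0042],"rotation":[0,0,0],"gripper":0.087},{"offset":[-0.0334,-0.0149,-0.0042],"rotation":[0,0,0],"gripper":0.087},{"offset":[-0.0334,-0.0149,-0.0042],"rotation":[0,0,0],"gripper":0.087}]'
python3 -m crank '[{"offset":[-0.0334,-0.0149,-0.0042],"rotation":[0,0,0],"gripper":0.087},{"offset":[-0.0334,-0.0149,-0.0042],"rotation":[0,0,0],"gripper":0.087},{"offset":[0,0,0],"rotation":[0,0,-0.0735],"gripper":0.087},{"offset":[0,0,0],"rotation":[0,0,-0.0735],"gripper":0.087},{"offset":[0,0,0],"rotation":[0,0,0],"gripper":0.087}]'
python3 -m crank '[{"offset":[0,0,0],"rotation":[0,0,0],"gripper":0.087},{"offset":[0,0,0],"rotation":[0,0,0],"gripper":0.087}]'
python3 - <<'E'
from h import *
p=viewer.camera_params("wrist"); im=viewer.get_image("wrist"); np.save("w3.npy",im); np.save("w3p.npy",p,allow_pickle=True)
cv2.imwrite("pics/w3.png",im[:,:,::-1])
m=nets.cut_out("wrist","light_center")
for d in m[:2]:
    ys,xs=np.nonzero(d["mask"]); print(d["score"],len(xs),xs.min(),xs.max(),ys.min(),ys.max())
E
```

```text
time: 3.2
tool_pos: [442.2, 3.9, 171.3]
eef_rot: [-3.14, -0.001, -1.125]
force: [1.7, -0.3, -0.2]
width: 86.9
time: 3.62
tool_pos: [437.1, 187.3, 192.3]
eef_rot: [-3.14, 0.0, -1.125]
force: [1.0, -0.7, -0.9]
width: 87.0
time: 4.03
tool_pos: [435.0, 259.5, 200.2]
eef_rot: [-3.141, 0.001, -0.975]
force: [0.3, 0.2, -0.9]
width: 87.1
time: 4.2
tool_pos: [435.1, 257.7, 200.0]
eef_rot: [-3.141, -0.0, -0.981]
force: [-0.7, 0.3, -0.6]
width: 86.7
0.97 6617 302 328 0 282
```

View pics/w3.png

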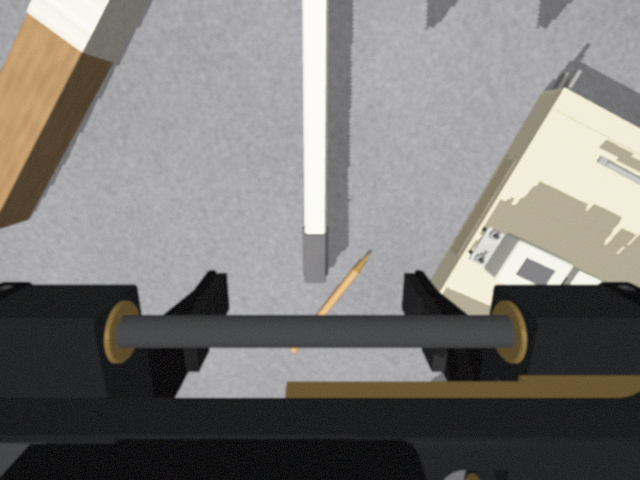

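```bash
python3 - <<'E'
from h import *
im=np.load("w3.npy").astype(float).mean(2); p=np.load("w3p.npy",allow_pickle=True).item()
L=[]
for y in range(5,225,4):
    r=im[y,290:340]; g=np.diff(r)
    l=290+np.argmax(g)+.5; q=290+np.argmin(g)+.5; L.append((y,l,q))
L=np.array(L); print(L[::10])
C=np.array([atz(p,(l+q)/2+0.0,y,30) for y,l,q in L])
wd=[np.linalg.norm(atz(p,l,y,30)-atz(p,q,y,30)) for y,l,q in L];print("width",np.median(wd))
d=np.linalg.svd(C-C.mean(0))[2][0]; d*=np.sign(d[0]); print("dir",np.degrees(np.arctan2(d[1],d[0])))
col=im[200:300,315]; g=np.diff(col); print([ (200+i+.5,round(g[i])) for i in np.argsort(-abs(g))[:6]])
for v in (229.5,282): print(v,atz(p,314.7,v,30),)
E
```

```text
[[  5.  301.5 325.5]
 [ 45.  302.5 325.5]
 [ 85.  302.5 325.5]
 [125.  302.5 324.5]
 [165.  303.5 324.5]
 [205.  303.5 324.5]]
width 18.813626863635573
dir 33.80788774635046
[(np.float64(233.5), -61), (np.float64(234.5), -39), (np.float64(232.5), -16), (np.float64(282.5), 15), (np.float64(281.5), 11), (np.float64(283.5), 8)]
229.5 [424.91767438 251.68266486  30.        ]
282 [381.16293962 222.43452682  30.        ]
```

```bash
python3 -m crank '[{"offset":[0,-0.0211,0.035],"rotation":[0,0,0],"gripper":0.087},{"offset":[0,-0.0211,0.035],"rotation":[0,0,0],"gripper":0.087},{"offset":[0,-0.0211,0.035],"rotation":[0,0,0],"gripper":0.087},{"offset":[0,-0.0211,0.035],"rotation":[0,0,0],"gripper":0.087},{"offset":[0,0,0],"rotation":[0,0,0],"gripper":0.087}]'
python3 -m crank '[{"offset":[0,0,0],"rotation":[0,0,0],"gripper":0.087}]'
python3 - <<'E'
from h import *
p=viewer.camera_params("wrist"); im=viewer.get_image("wrist"); np.save("w4.npy",im); np.save("w4p.npy",p,allow_pickle=True)
cv2.imwrite("pics/w4.png",im[:,:,::-1])
E
```

```text
time: 4.72
tool_pos: [503.6, 303.6, 51.1]
eef_rot: [3.13, 0.002, -0.98]
force: [-0.5, -0.9, -0.7]
width: 87.2
time: 4.8
tool_pos: [503.6, 304.1, 56.8]
eef_rot: [3.135, 0.001, -0.979]
force: [0.0, -0.1, 1.0]
width: 87.2
```

View pics/w4.png

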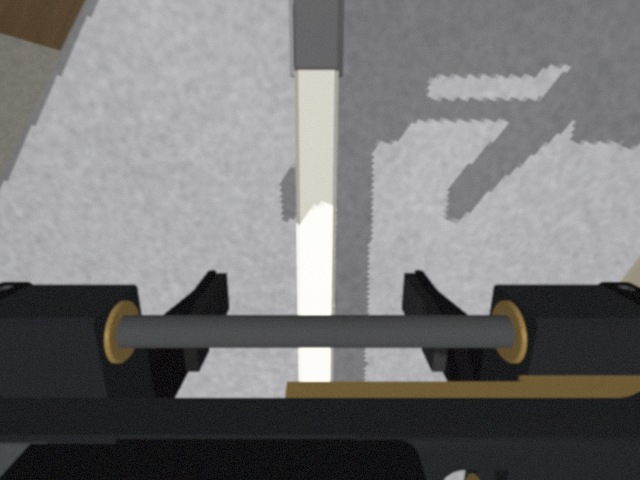

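```bash
python3 - <<'E'
from h import *
p=np.load("w4p.npy",allow_pickle=True).item()
im=np.load("w4.npy").astype(float).mean(2); g=np.diff(im[50:90,316]); v=50+np.argmax(abs(g))+.5
b=atz(p,317,v,30); u=np.array([np.cos(np.radians(33.8)),np.sin(np.radians(33.8))]); print(v,b,b[:2]-100*u); print(monitor.read_state()["tool_pos"])
for y in (100,180,250,300):
    r=np.diff(im[y,280:350]); print(y,280+np.argmax(r)+.5,280+np.argmin(r)+.5, atz(p,316,y,30))
E
python3 -m crank '[{"offset":[0,0,0.009],"rotation":[0,0,0],"gripper":0.087},{"offset":[0,0,0.009],"rotation":[0,0,0],"gripper":0.087},{"offset":[0,0,0.009],"rotation":[0,0,0],"gripper":0.087},{"offset":[0,0,0.007],"rotation":[0,0,0],"gripper":0.087},{"offset":[0,0,0.003],"rotation":[0,0,0],"gripper":0.087}]'
python3 -m crank '[{"offset":[0,0,0],"rotation":[0,0,0],"gripper":0.06},{"offset":[0,0,0],"rotation":[0,0,0],"gripper":0.04}]'
```

```text
69.5 [589.18542286 360.86571505  30.        ] [506.08697594 305.2361535 ]
[504.24288357 304.75234702  59.30998085]
100 298.5 333.5 [578.37791131 354.13999211  30.        ]
180 298.5 281.5 [548.19985759 333.86459287  30.        ]
250 295.5 332.5 [518.39209924 313.83797992  30.        ]
300 296.5 331.5 [494.80794759 297.99275362  30.        ]
time: 5.27
tool_pos: [504.1, 304.4, 22.3]
eef_rot: [3.141, -0.001, -0.978]
force: [0.6, -0.5, 0.1]
width: 87.2
time: 5.43
tool_pos: [504.6, 305.1, 23.0]
eef_rot: [-3.142, -0.0, -0.978]
force: [0.1, 0.2, 0.2]
width: 80.1
```

```bash
python3 -m crank '[{"offset":[0,0,0],"rotation":[0,0,0],"gripper":0.0},{"offset":[0,0,0],"rotation":[0,0,0],"gripper":0.0},{"offset":[0,0,0],"rotation":[0,0,0],"gripper":0.0},{"offset":[0,0,0],"rotation":[0,0,0],"gripper":0.0},{"offset":[0,0,0],"rotation":[0,0,0],"gripper":0.0}]' 35
python3 -m crank '[{"offset":[0,0,0],"rotation":[0,0,0],"gripper":0.0},{"offset":[0,0,0],"rotation":[0,0,0],"gripper":0.0},{"offset":[0,0,0],"rotation":[0,0,0],"gripper":0.0},{"offset":[0,0,0],"rotation":[0,0,0],"gripper":0.0},{"offset":[0,0,0],"rotation":[0,0,0],"gripper":0.0}]' 35
```

```text
time: 5.85
tool_pos: [504.7, 305.1, 23.1]
eef_rot: [-3.141, -0.0, -0.978]
force: [-0.1, -0.3, 0.1]
width: 48.1
time: 6.27
tool_pos: [504.7, 304.9, 23.0]
eef_rot: [3.142, -0.0, -0.978]
force: [-1.0, -0.8, -0.2]
width: 19.6
```

```bash
python3 -m crank '[{"offset":[0,0,0],"rotation":[0,0,0],"gripper":0.0},{"offset":[0,0,-0.008],"rotation":[0,0,0],"gripper":0.0},{"offset":[0,0,-0.018],"rotation":[0,0,0],"gripper":0.0},{"offset":[0,0,-0.026],"rotation":[0,0,0],"gripper":0.0},{"offset":[0,0,-0.026],"rotation":[0,0,0],"gripper":0.0}]' 35
python3 -m crank '[{"offset":[0,0,-0.016],"rotation":[0,0,0],"gripper":0.0},{"offset":[0,0,-0.008],"rotation":[0,0,0],"gripper":0.0},{"offset":[0,0,0],"rotation":[0,0,0],"gripper":0.0}]' 35
python3 -m crank '[{"offset":[0.015,0.0084,0],"rotation":[0,0,0],"gripper":0.0},{"offset":[0.025,0.014,0],"rotation":[0,0,0],"gripper":0.0},{"offset":[0.0303,0.0169,0],"rotation":[0,0,0],"gripper":0.0},{"offset":[0.0303,0.0169,0],"rotation":[0,0,0],"gripper":0.0},{"offset":[0.0303,0.0169,0],"rotation":[0,0,0],"gripper":0.0}]'
python3 -m crank '[{"offset":[0.0303,0.0169,0],"rotation":[0,0,0],"gripper":0.0},{"offset":[0.0303,0.0169,0],"rotation":[0,0,0],"gripper":0.0},{"offset":[0.0303,0.0169,0],"rotation":[0,0,0],"gripper":0.0},{"offset":[0.0303,0.0169,0],"rotation":[0,0,0],"gripper":0.0},{"offset":[0.0303,0.0169,0],"rotation":[0,0,0],"gripper":0.0}]'
python3 -m crank '[{"offset":[0.0303,0.0169,0],"rotation":[0,0,0],"gripper":0.0},{"offset":[0.0303,0.0169,0],"rotation":[0,0,0],"gripper":0.0},{"offset":[0.028,0.0156,0],"rotation":[0,0,0],"gripper":0.0},{"offset":[0.022,0.0123,0],"rotation":[0,0,0],"gripper":0.0},{"offset":[0.0133,0.008,0],"rotation":[0,0,0],"gripper":0.0}]'
python3 -m crank '[{"offset":[0,0,0],"rotation":[0,0,-0.05],"gripper":0.0},{"offset":[0,0,0],"rotation":[0,0,-0.11],"gripper":0.0},{"offset":[0,0,0],"rotation":[0,0,-0.12],"gripper":0.0},{"offset":[0,0,0],"rotation":[0,0,-0.12],"gripper":0.0},{"offset":[0,0,0],"rotation":[0,0,-0.12],"gripper":0.0}]'
python3 -m crank '[{"offset":[0,0,0],"rotation":[0,0,-0.12],"gripper":0.0},{"offset":[0,0,0],"rotation":[0,0,-0.12],"gripper":0.0},{"offset":[0,0,0],"rotation":[0,0,-0.12],"gripper":0.0},{"offset":[0,0,0],"rotation":[0,0,-0.12],"gripper":0.0},{"offset":[0,0,0],"rotation":[0,0,-0.09],"gripper":0.0}]'
python3 -m crank '[{"offset":[0,0,0],"rotation":[0,0,-0.048],"gripper":0.0},{"offset":[0,0,0],"rotation":[0,0,0],"gripper":0.0},{"offset":[0,0,0],"rotation":[0,0,0],"gripper":0.0},{"offset":[0,0,0],"rotation":[0,0,0],"gripper":0.0}]'
python3 - <<'E'
from h import *
for n in ("scene","side","wrist"):
    p=viewer.camera_params(n); im=viewer.get_image(n); np.save(f"{n}5.npy",im); np.save(f"{n}5p.npy",p,allow_pickle=True); cv2.imwrite(f"pics/{n}5.png",im[:,:,::-1])
s=monitor.read_state(); print(s["time"],s["tool_pos"],s["eef_rot"],s["force"],s["wrist_torque"],s["width"])
E
```

```text
time: 6.68
tool_pos: [503.7, 304.6, 101.2]
eef_rot: [3.139, 0.0, -0.978]
force: [0.5, 0.9, -2.1]
width: 19.9
time: 6.93
tool_pos: [505.4, 305.7, 126.9]
eef_rot: [-3.138, -0.0, -0.978]
force: [0.0, -0.1, -2.3]
width: 19.8
time: 7.35
tool_pos: [515.9, 153.8, 123.4]
eef_rot: [3.139, 0.001, -0.977]
force: [0.8, 0.3, -2.0]
width: 19.7
time: 7.77
tool_pos: [530.4, -19.1, 123.5]
eef_rot: [3.139, 0.002, -0.978]
force: [0.0, -0.7, -1.0]
width: 19.5
time: 8.18
tool_pos: [541.7, -163.1, 123.2]
eef_rot: [3.139, 0.001, -0.982]
force: [0.8, 0.3, -2.1]
width: 19.6
time: 8.6
tool_pos: [541.9, -158.7, 123.3]
eef_rot: [3.141, 0.003, -0.452]
force: [0.7, 0.5, -2.6]
width: 19.5
time: 9.02
tool_pos: [541.8, -158.8, 123.3]
eef_rot: [-3.14, 0.003, 0.118]
force: [-0.1, -0.0, -2.2]
width: 19.6
time: 9.35
tool_pos: [542.5, -158.9, 124.2]
eef_rot: [-3.141, 0.001, 0.159]
force: [0.0, 1.1, -2.3]
width: 19.4
9.5 [ 542.96256211 -158.8254797   124.75297406] [-3.14157992e+00  3.57918658e-04  1.59616524e-01] [-0.26219911 -0.86804239 -2.06313273] [-0.01635608 -0.10900353 -0.02968947] 19.864732592907067
```

View pics/scene5.png

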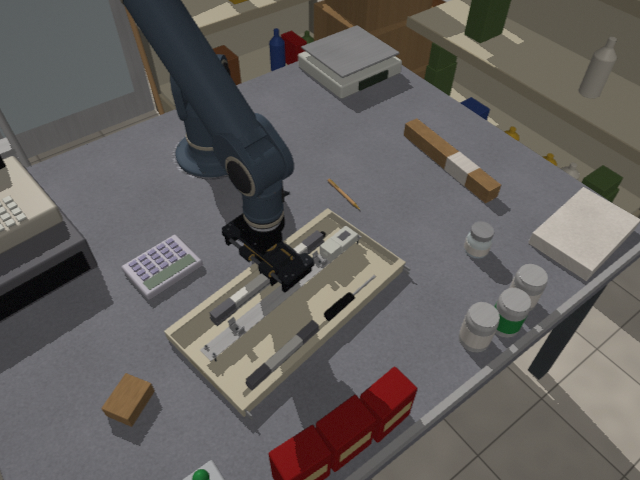

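View pics/side5.png

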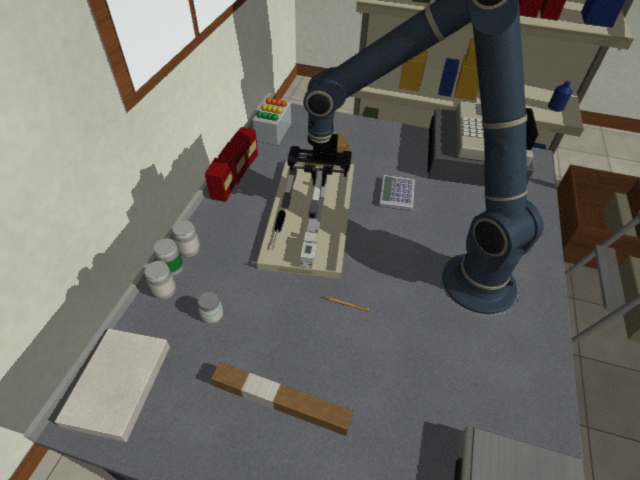

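View pics/wrist5.png

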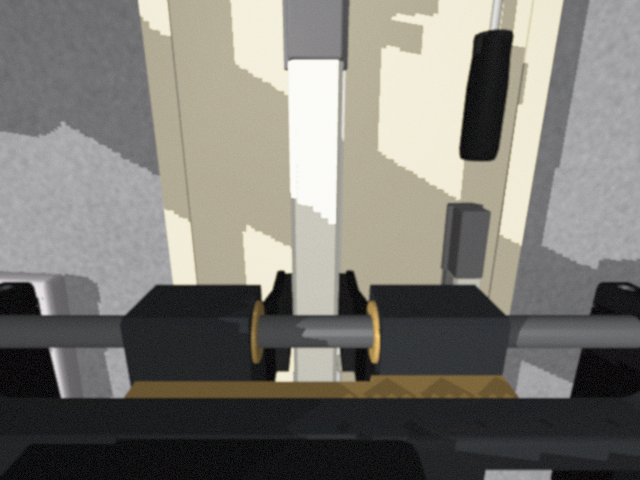

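```bash
python3 - <<'E'
from h import *
u=np.array([-0.1592,0.9872,0]);x=np.array([0.9872,0.1592,0]);H=np.array([540.8,-141.,0])
f=lambda q:[round(float(t),1) for t in q]
for nm in ("w1","w2"):
    p=np.load(nm+"p.npy",allow_pickle=True).item(); im=np.load(nm+".npy")[:,:,::-1].copy()
    for z in (29,45,52,60): print(nm,z,[f(proj(p,H+150*u+s*18*x+[0,0,z])[0]) for s in (-1,1)])
    # mouth
    for s in (-1,1):
        for z in (29+10.5,29+21.5):
            q=proj(p,H+150*u+s*7.5*x+[0,0,z])[0]; cv2.circle(im,(int(q[0]+.5),int(q[1]+.5)),1,(0,0,255),-1)
    for s in (-1,1):
        for z in (29,):
            for b in (124,140):
                q=proj(p,H+b*u+s*10.3*x+[0,0,29+13])[0]; cv2.circle(im,(int(q[0]+.5),int(q[1]+.5)),0,(255,0,0),-1)
            q=proj(p,H+150*u+s*18*x+[0,0,29])[0]; cv2.circle(im,(int(q[0]+.5),int(q[1]+.5)),1,(0,255,0),-1)
    y0=130 if nm=="w1" else 0
    cv2.imwrite(f"pics/{nm}o.png",cv2.resize(im[y0:y0+100,60:220],None,fx=5,fy=5,interpolation=cv2.INTER_CUBIC))
E
```

```text
w1 29 [[128.7, 198.8], [135.8, 152.3]]
w1 45 [[117.5, 203.1], [124.6, 153.8]]
w1 52 [[112.1, 205.1], [119.2, 154.6]]
w1 60 [[105.6, 207.6], [112.7, 155.4]]
w2 29 [[98.6, 47.9], [104.7, -11.1]]
w2 45 [[83.9, 42.4], [89.8, -20.9]]
w2 52 [[76.9, 39.8], [82.6, -25.7]]
w2 60 [[68.3, 36.6], [73.7, -31.6]]
```

View pics/w1o.png

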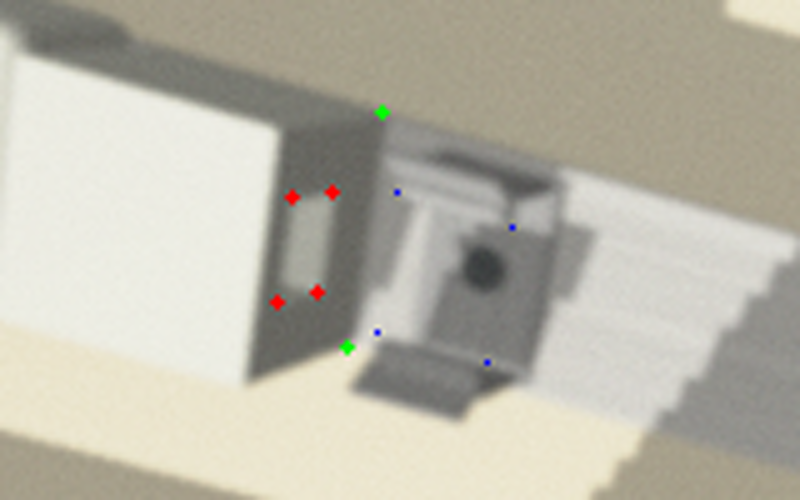

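View pics/w2o.png

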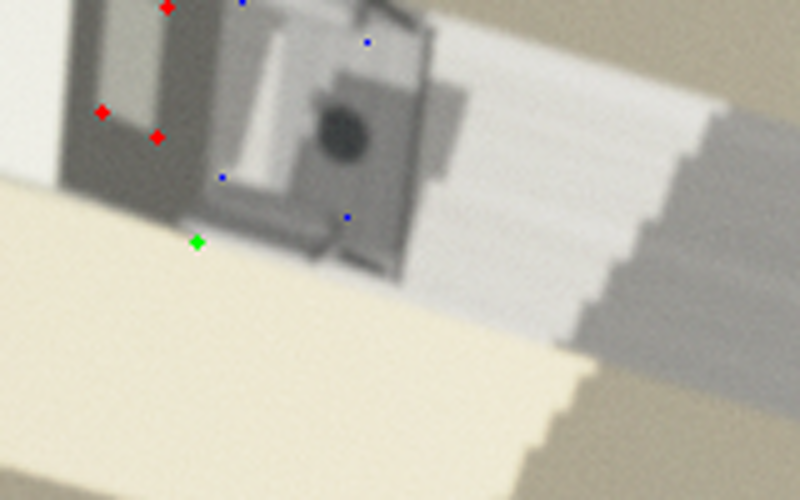

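```bash
python3 - <<'E'
from h import *
p=np.load("wrist5p.npy",allow_pickle=True).item(); im=np.load("wrist5.npy").astype(float).mean(2)
g=np.diff(im[40:80,316]); v=40+np.argmax(abs(g))+.5; b=atz(p,317,v,131.7)
u=np.array([-0.1592,0.9872]);x=np.array([0.9872,0.1592]);H=np.array([540.8,-141.])
print(v,b,(b[:2]-H)@u-100,(b[:2]-H)@x)
for y in (75,120,170): 
    r=np.diff(im[y,280:350]); l,q=280+np.argmax(r)+.5,280+np.argmin(r)+.5; c=atz(p,(l+q)/2,y,131.7); print(y,l,q,(c[:2]-H)@u,(c[:2]-H)@x)
E
python3 -m crank '[{"offset":[0.0007,0.001,0.012],"rotation":[0,0,0],"gripper":0.0},{"offset":[0,0,0.015],"rotation":[0,0,0],"gripper":0.0},{"offset":[0,0,0.012],"rotation":[0,0,0],"gripper":0.0},{"offset":[0,0,0.006],"rotation":[0,0,0],"gripper":0.0},{"offset":[0,0,0],"rotation":[0,0,0],"gripper":0.0}]'
python3 -m crank '[{"offset":[0,0,0.002],"rotation":[0,0,0],"gripper":0.0},{"offset":[0,0,0.0],"rotation":[0,0,0],"gripper":0.0},{"offset":[0,0,0.0],"rotation":[0,0,0],"gripper":0.0}]'
python3 - <<'E'
from h import *
for n in ("scene","side","wrist"):
    p=viewer.camera_params(n); im=viewer.get_image(n); np.save(f"{n}6.npy",im); np.save(f"{n}6p.npy",p,allow_pickle=True); cv2.imwrite(f"pics/{n}6.png",im[:,:,::-1])
a=np.load("scene6.npy")[190:370,160:420,::-1]; cv2.imwrite("pics/s6c.png",cv2.resize(a,None,fx=3,fy=3,interpolation=cv2.INTER_CUBIC))
a=np.load("side6.npy")[150:290,250:370,::-1]; cv2.imwrite("pics/d6c.png",cv2.resize(a,None,fx=4,fy=4,interpolation=cv2.INTER_CUBIC))
s=monitor.read_state(); print(s["time"],s["tool_pos"],s["eef_rot"],s["force"],s["wrist_torque"],s["width"])
E
```

```text
58.5 [527.48199747 -58.31301883 131.7       ] -16.251186183814397 0.01623530645050338
75 342.5 338.5 78.32612904691374 8.477876587391721
120 288.5 337.5 62.89687780600462 -1.467088869422528
170 289.5 336.5 44.45731406646457 -1.5204638661943182
time: 9.92
tool_pos: [542.6, -159.6, 77.9]
eef_rot: [-3.14, 0.003, 0.16]
force: [-1.0, 0.1, -2.9]
width: 19.6
time: 10.17
tool_pos: [544.4, -159.8, 78.4]
eef_rot: [3.141, -0.001, 0.16]
force: [-1.5, 0.8, -1.6]
width: 19.9
10.3167 [ 544.33850194 -159.8726904    78.51204564] [ 3.14097251e+00 -1.00007704e-03  1.60047921e-01] [ 0.28802798 -0.04197736 -2.81738901] [ 0.02950351 -0.11360942 -0.03297787] 19.81436600626467
```

View pics/s6c.png

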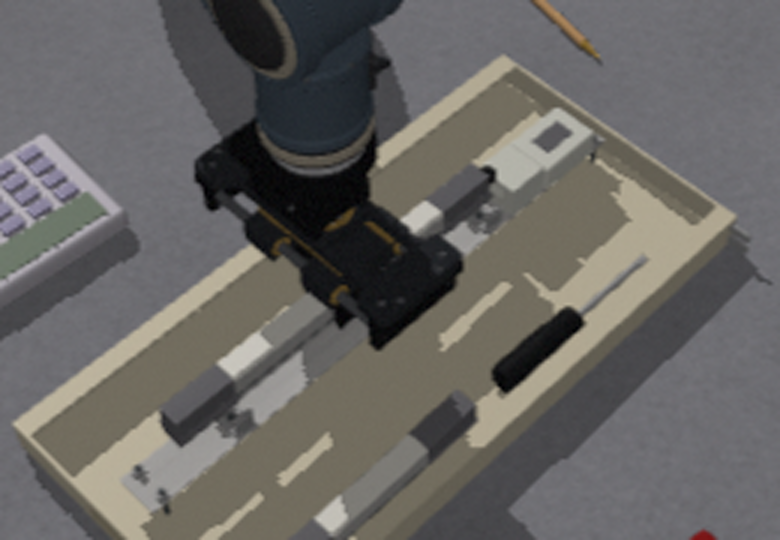

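View pics/wrist6.png

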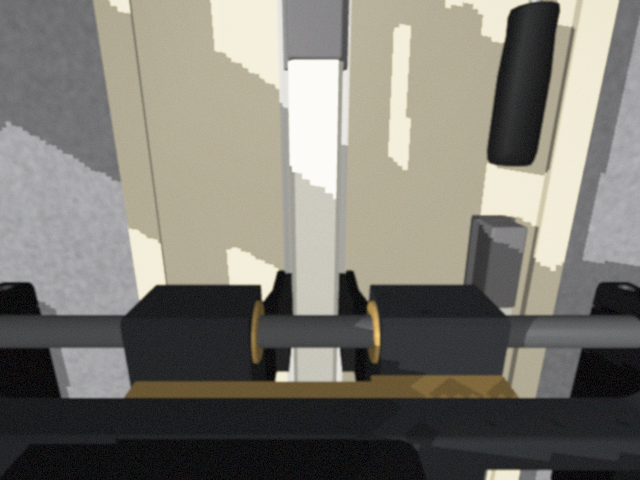

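```bash
python3 -m crank '[{"offset":[0,0.001,0.004],"rotation":[0,0,0],"gripper":0.0},{"offset":[0,0,0.004],"rotation":[0,0,0],"gripper":0.0},{"offset":[0,0,0.002],"rotation":[0,0,0],"gripper":0.0},{"offset":[0,0,0],"rotation":[0,0,0],"gripper":0.0}]' 40
python3 -m crank '[{"offset":[0,0,0.001],"rotation":[0,0,0],"gripper":0.0},{"offset":[0,0,0.001],"rotation":[0,0,0],"gripper":0.0},{"offset":[0,0,0],"rotation":[0,0,0],"gripper":0.0}]'
python3 -m crank '[{"offset":[0,0,0.001],"rotation":[0,0,0],"gripper":0.0},{"offset":[0,0,0],"rotation":[0,0,0],"gripper":0.0}]'
python3 -m crank '[{"offset":[0,0,0.001],"rotation":[0,0,0],"gripper":0.0},{"offset":[0,0,0],"rotation":[0,0,0],"gripper":0.0}]'
```

```text
time: 10.65
tool_pos: [543.5, -160.8, 67.2]
eef_rot: [-3.141, 0.001, 0.16]
force: [-0.4, 0.4, -1.6]
width: 19.6
time: 10.9
tool_pos: [544.1, -160.7, 65.8]
eef_rot: [-3.142, 0.0, 0.16]
force: [0.1, -0.8, -2.7]
width: 20.4
time: 11.07
tool_pos: [544.1, -160.8, 64.9]
eef_rot: [3.142, 0.0, 0.16]
force: [1.1, -0.8, -2.3]
width: 20.0
time: 11.23
tool_pos: [544.1, -160.8, 63.9]
eef_rot: [-3.142, 0.0, 0.16]
force: [-0.0, 0.6, -1.6]
width: 19.5
```

```bash
for i in 1; do python3 -m crank '[{"offset":[0,0,0.001],"rotation":[0,0,0],"gripper":0.0},{"offset":[0,0,0],"rotation":[0,0,0],"gripper":0.0}]'; done
python3 -m crank '[{"offset":[0,0,0.001],"rotation":[0,0,0],"gripper":0.0},{"offset":[0,0,0],"rotation":[0,0,0],"gripper":0.0}]'
python3 -m crank '[{"offset":[0,0,0.001],"rotation":[0,0,0],"gripper":0.0},{"offset":[0,0,0],"rotation":[0,0,0],"gripper":0.0}]'
```

```text
time: 11.4
tool_pos: [544.0, -160.8, 62.8]
eef_rot: [3.142, 0.0, 0.16]
force: [-0.1, 1.0, -1.2]
width: 19.9
time: 11.57
tool_pos: [544.1, -160.8, 62.1]
eef_rot: [3.141, 0.0, 0.16]
force: [-1.3, -0.0, 0.0]
width: 19.3
time: 11.73
tool_pos: [544.2, -160.8, 61.8]
eef_rot: [3.141, 0.0, 0.16]
force: [-2.8, -0.3, 5.5]
width: 19.8
```

```bash
python3 - <<'E'
from h import *
s=monitor.read_state(); print(s["time"],s["tool_pos"],s["force"],s["wrist_torque"])
E
```

```text
11.7333 [ 544.1857916  -160.84651256   61.79742916] [-2.76247924 -0.29111446  5.5017205 ] [0.08806577 0.50350838 0.11670789]
```

```bash
python3 -m crank '[{"offset":[-0.0007,0,0],"rotation":[0,0,0],"gripper":0.0},{"offset":[0,0,0],"rotation":[0,0,0],"gripper":0.0}]'
python3 -m crank '[{"offset":[0,0,0.001],"rotation":[0,0,0],"gripper":0.0},{"offset":[0,0,0],"rotation":[0,0,0],"gripper":0.0}]'
python3 - <<'E'
from h import *
s=monitor.read_state(); print(s["time"],s["tool_pos"],s["force"],s["wrist_torque"])
E
```

```text
time: 11.9
tool_pos: [544.1, -160.9, 61.8]
eef_rot: [3.141, -0.001, 0.16]
force: [-1.6, -1.1, 5.4]
width: 20.1
time: 12.07
tool_pos: [544.3, -160.9, 61.4]
eef_rot: [3.14, -0.001, 0.16]
force: [-2.5, -0.6, 9.8]
width: 19.9
12.0667 [ 544.26944685 -160.89410279   61.37124395] [-2.48167102 -0.62680916  9.84027608] [0.1276464  0.51191842 0.08700536]
```

```bash
python3 -m crank '[{"offset":[-0.001,0,0],"rotation":[0,0,0],"gripper":0.0},{"offset":[0,0,0],"rotation":[0,0,0],"gripper":0.0}]'
python3 -m crank '[{"offset":[0,0,0.001],"rotation":[0,0,0],"gripper":0.0},{"offset":[0,0,0],"rotation":[0,0,0],"gripper":0.0}]'
python3 - <<'E'
from h import *
s=monitor.read_state(); print(s["time"],s["tool_pos"],s["force"],s["wrist_torque"])
E
```

```text
time: 12.23
tool_pos: [544.1, -160.9, 61.4]
eef_rot: [3.141, -0.004, 0.16]
force: [0.2, 0.1, 7.8]
width: 19.9
time: 12.4
tool_pos: [544.3, -160.9, 60.9]
eef_rot: [3.14, -0.004, 0.16]
force: [-1.5, 0.3, 11.1]
width: 19.8
12.4 [ 544.30805303 -160.94234566   60.93507017] [-1.53328224  0.25265408 11.06505479] [0.16648852 0.28286949 0.15980596]
```

```bash
python3 -m crank '[{"offset":[-0.0003,0,0.001],"rotation":[0,0,0],"gripper":0.0},{"offset":[0,0,0],"rotation":[0,0,0],"gripper":0.0}]'
python3 -m crank '[{"offset":[-0.0003,0,0.001],"rotation":[0,0,0],"gripper":0.0},{"offset":[0,0,0],"rotation":[0,0,0],"gripper":0.0}]'
python3 - <<'E'
from h import *
s=monitor.read_state(); print(s["time"],s["tool_pos"],s["force"],s["wrist_torque"])
E
```

```text
time: 12.57
tool_pos: [544.5, -161.0, 60.4]
eef_rot: [3.14, -0.005, 0.16]
force: [-1.7, -0.1, 13.3]
width: 19.7
time: 12.73
tool_pos: [544.6, -161.0, 59.8]
eef_rot: [3.14, -0.005, 0.16]
force: [-1.9, 0.4, 15.1]
width: 19.7
12.7333 [ 544.61139235 -160.98744053   59.76265119] [-1.94618932  0.43159605 15.13765675] [0.35357669 0.29438942 0.09617894]
```

```bash
python3 -m crank '[{"offset":[-0.0003,0,0.001],"rotation":[0,0,0],"gripper":0.0},{"offset":[0,0,0],"rotation":[0,0,0],"gripper":0.0}]'
python3 -m crank '[{"offset":[-0.0003,0,0.001],"rotation":[0,0,0],"gripper":0.0},{"offset":[0,0,0],"rotation":[0,0,0],"gripper":0.0}]'
python3 - <<'E'
from h import *
s=monitor.read_state(); print(s["time"],s["tool_pos"],s["force"],s["wrist_torque"])
E
```

```text
time: 12.9
tool_pos: [544.7, -161.0, 59.1]
eef_rot: [3.139, -0.006, 0.16]
force: [-1.8, 0.8, 16.5]
width: 19.9
time: 13.07
tool_pos: [543.7, -161.1, 56.6]
eef_rot: [3.14, -0.006, 0.16]
force: [2.0, 0.1, 1.4]
width: 19.8
13.0667 [ 543.73908792 -161.13171987   56.64883101] [1.95284949 0.14885118 1.4170839 ] [ 0.33868558 -0.53821554 -0.05031271]
```

```bash
python3 -m crank '[{"offset":[0.0008,0,0.001],"rotation":[0,0,0],"gripper":0.0},{"offset":[0,0,0],"rotation":[0,0,0],"gripper":0.0}]'
python3 -m crank '[{"offset":[0.0003,0,0.001],"rotation":[0,0,0],"gripper":0.0},{"offset":[0,0,0],"rotation":[0,0,0],"gripper":0.0}]'
python3 - <<'E'
from h import *
s=monitor.read_state(); print(s["time"],s["tool_pos"],s["force"],s["wrist_torque"])
im=viewer.get_image("scene"); np.save("scene7.npy",im)
cv2.imwrite("pics/s7c.png",cv2.resize(im[190:370,160:420,::-1],None,fx=3,fy=3,interpolation=cv2.INTER_CUBIC))
E
```

```text
time: 13.23
tool_pos: [543.8, -161.2, 54.8]
eef_rot: [3.141, -0.004, 0.16]
force: [1.8, -0.2, 5.8]
width: 19.0
time: 13.4
tool_pos: [544.0, -161.2, 54.7]
eef_rot: [3.14, -0.003, 0.159]
force: [-2.2, -0.4, 13.2]
width: 19.8
13.4 [ 543.95438395 -161.15638626   54.69806319] [-2.16372215 -0.43697498 13.15054511] [ 0.32018542  0.2310946  -0.0282584 ]
```

View pics/s7c.png

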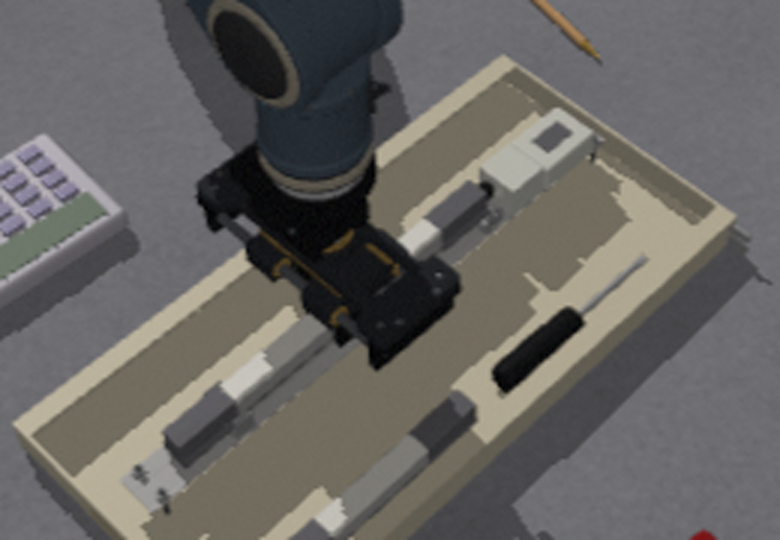

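```bash
python3 - <<'E'
from h import *
p=viewer.camera_params("scene")
u=np.array([-0.1592,0.9872,0]);x=np.array([0.9872,0.1592,0]);H=np.array([540.8,-141.,0])
def overlay(nm,c,latx,zp,zt,out):
    im=np.load(nm)[:,:,::-1].copy(); S=6
    res=[]
    for (x0,y0,x1,y1) in ((205,305,265,355),(290,240,335,290)):
        t=cv2.resize(im[y0:y1,x0:x1],None,fx=S,fy=S,interpolation=cv2.INTER_CUBIC)
        def P(b,l,h):
            z=(zt+(zp-zt)*(b+150)/300)+h
            q=proj(p,H+(c+b)*u+(latx+l)*x+[0,0,z])[0]; return (int((q[0]-x0+.5)*S),int((q[1]-y0+.5)*S))
        for l in (-10,10): cv2.line(t,P(-150,l,30),P(150,l,30),(0,0,255),1)
        for b in (-150,-100,100,150): cv2.line(t,P(b,-10,30),P(b,10,30),(0,255,0),1)
        cv2.line(t,P(-150,10,30),P(-150,10,12.5),(255,0,0),1)
        cv2.line(t,P(-150,13,10.5),P(150,13,10.5),(255,0,0),1)
        res.append(cv2.resize(t,(380,320)))
    cv2.imwrite("pics/"+out,np.hstack(res))
overlay("scene6.npy",-18,0,55.5,55.5,"o6.png"); overlay("scene7.npy",-19,0,31.7,31.7,"o7.png")
E
```

```text
(no output)
```

View pics/o6.png

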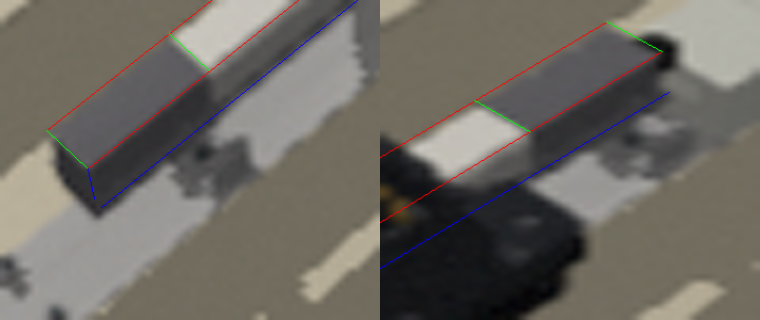

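View pics/o7.png

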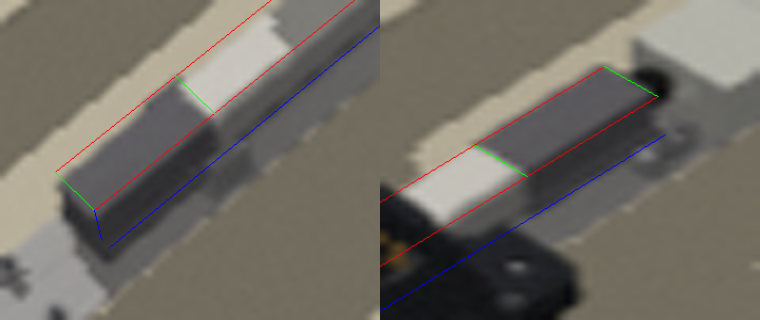

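```bash
python3 -m crank '[{"offset":[0,0,-0.0015],"rotation":[0,0,0],"gripper":0.0},{"offset":[0,0,-0.0005],"rotation":[0,0,0],"gripper":0.0},{"offset":[0,0,0],"rotation":[0,0,0],"gripper":0.0}]'
python3 - <<'E'
from h import *
s=monitor.read_state(); print(s["time"],s["tool_pos"],s["force"],s["wrist_torque"])
E
```

```text
time: 13.7
tool_pos: [543.5, -161.2, 55.0]
eef_rot: [3.141, -0.003, 0.16]
force: [4.5, -1.3, -0.7]
width: 19.6
13.7 [ 543.48321489 -161.23029834   54.9608001 ] [ 4.49095635 -1.31874305 -0.71219805] [ 0.17903219 -0.94542339  0.0108923 ]
```

```bash
python3 -m crank '[{"offset":[0.001,0,0],"rotation":[0,0,0],"gripper":0.0},{"offset":[0,0,0],"rotation":[0,0,0],"gripper":0.0}]'
python3 -m crank '[{"offset":[0,0,0],"rotation":[0,0,0],"gripper":0.05},{"offset":[0,0,0],"rotation":[0,0,0],"gripper":0.05},{"offset":[0,0,0],"rotation":[0,0,0],"gripper":0.05},{"offset":[0,0,0],"rotation":[0,0,0],"gripper":0.05}]'
python3 - <<'E'
from h import *
s=monitor.read_state(); print(s["time"],s["tool_pos"],s["force"],s["wrist_torque"],s["width"])
for n in ("scene","wrist"):
    p=viewer.camera_params(n); im=viewer.get_image(n); np.save(f"{n}8.npy",im); np.save(f"{n}8p.npy",p,allow_pickle=True); cv2.imwrite(f"pics/{n}8.png",im[:,:,::-1])
p=viewer.camera_params("scene")
u=np.array([-0.1592,0.9872,0]);x=np.array([0.9872,0.1592,0]);H=np.array([540.8,-141.,0])
def overlay(nm,c,latx,zp,zt,out):
    im=np.load(nm)[:,:,::-1].copy(); S=6
    res=[]
    for (x0,y0,x1,y1) in ((205,305,265,355),(290,240,335,290)):
        t=cv2.resize(im[y0:y1,x0:x1],None,fx=S,fy=S,interpolation=cv2.INTER_CUBIC)
        def P(b,l,h):
            z=(zt+(zp-zt)*(b+150)/300)+h
            q=proj(p,H+(c+b)*u+(latx+l)*x+[0,0,z])[0]; return (int((q[0]-x0+.5)*S),int((q[1]-y0+.5)*S))
        for l in (-10,10): cv2.line(t,P(-150,l,30),P(150,l,30),(0,0,255),1)
        for b in (-150,-100,100,150): cv2.line(t,P(b,-10,30),P(b,10,30),(0,255,0),1)
        res.append(cv2.resize(t,(380,320)))
    return np.hstack(res)
cv2.imwrite("pics/o8.png",np.vstack([overlay("scene8.npy",-19,0,36,27,""),]))
E
```

```text
time: 13.87
tool_pos: [543.6, -161.2, 54.9]
eef_rot: [3.141, -0.0, 0.16]
force: [1.3, -1.2, 1.4]
width: 19.8
time: 14.2
tool_pos: [542.3, -160.7, 54.5]
eef_rot: [-3.141, 0.002, 0.16]
force: [0.2, 0.6, -0.6]
width: 38.5
14.2 [ 542.33630187 -160.68658741   54.50141505] [ 0.16103386  0.5523608  -0.60982569] [-0.0144857  -0.06774982  0.03379116] 38.53770637008012
```

View pics/o8.png

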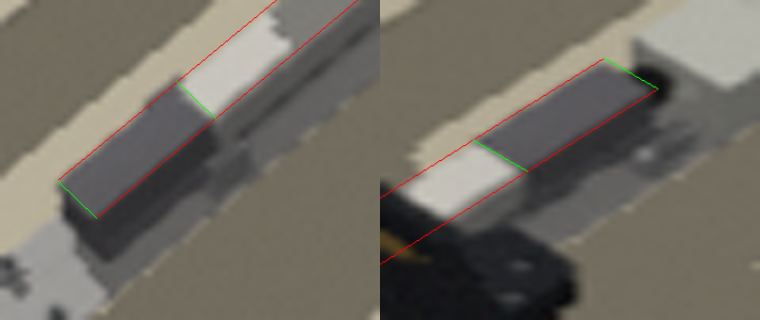

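View pics/wrist8.png

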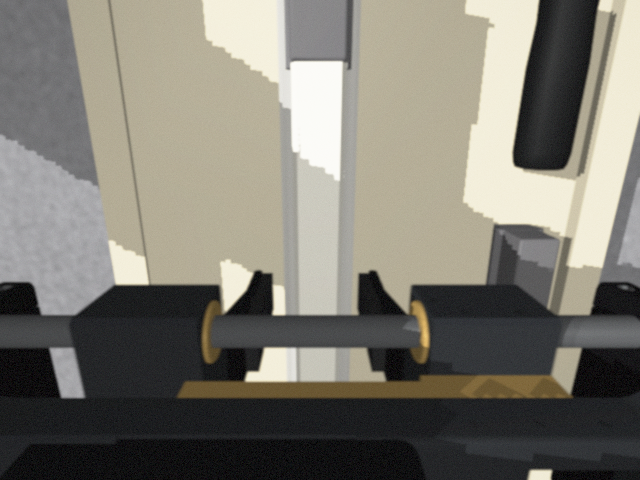

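```bash
python3 -m crank '[{"offset":[0.001,-0.015,-0.002],"rotation":[0,0,0],"gripper":0.05},{"offset":[0,-0.025,0],"rotation":[0,0,0],"gripper":0.05},{"offset":[0,-0.025,0],"rotation":[0,0,0],"gripper":0.05},{"offset":[0,-0.015,0],"rotation":[0,0,0],"gripper":0.05},{"offset":[0,0,0],"rotation":[0,0,0],"gripper":0.05}]'
python3 -m crank '[{"offset":[0,0,0],"rotation":[0,0,0],"gripper":0.0},{"offset":[0,0,0],"rotation":[0,0,0],"gripper":0.0},{"offset":[0,0,0],"rotation":[0,0,0],"gripper":0.0},{"offset":[0,0,0],"rotation":[0,0,0],"gripper":0.0},{"offset":[0,0,0],"rotation":[0,0,0],"gripper":0.0}]' 40
python3 -m crank '[{"offset":[0,0,0],"rotation":[0,0,0],"gripper":0.0},{"offset":[0,0,0],"rotation":[0,0,0],"gripper":0.0},{"offset":[0,0,0],"rotation":[0,0,0],"gripper":0.0}]' 40
python3 - <<'E'
from h import *
s=monitor.read_state(); print(s["time"],s["tool_pos"],s["force"],s["wrist_torque"],s["width"])
E
```

```text
time: 14.72
tool_pos: [530.9, -77.4, 57.3]
eef_rot: [-3.14, 0.0, 0.166]
force: [0.4, 0.3, -0.2]
width: 49.9
time: 15.13
tool_pos: [531.6, -82.8, 56.8]
eef_rot: [3.141, 0.0, 0.158]
force: [-0.9, 0.2, -0.0]
width: 24.4
time: 15.38
tool_pos: [531.5, -82.6, 57.0]
eef_rot: [3.141, 0.0, 0.159]
force: [-0.9, -2.4, 1.1]
width: 19.9
15.3833 [531.50342595 -82.58901152  57.01348805] [-0.88358952 -2.3954368   1.09758698] [-0.36977991  0.05967672 -0.02417193] 19.905632707290962
```

```bash
python3 -m crank '[{"offset":[0,0,0.001],"rotation":[0,0,0],"gripper":0.0},{"offset":[0,0,0.001],"rotation":[0,0,0],"gripper":0.0},{"offset":[0,0,0],"rotation":[0,0,0],"gripper":0.0}]'
python3 -m crank '[{"offset":[0,0,0.001],"rotation":[0,0,0],"gripper":0.0},{"offset":[0,0,0],"rotation":[0,0,0],"gripper":0.0}]'
python3 - <<'E'
from h import *
s=monitor.read_state(); print(s["time"],s["tool_pos"],s["force"],s["wrist_torque"])
E
```

```text
time: 15.63
tool_pos: [532.0, -82.5, 56.2]
eef_rot: [3.14, -0.0, 0.159]
force: [-2.8, -2.4, 10.3]
width: 19.5
time: 15.8
tool_pos: [531.8, -82.4, 54.9]
eef_rot: [3.14, -0.0, 0.159]
force: [-1.3, -1.1, 5.6]
width: 19.6
15.8 [531.78538959 -82.35175638  54.93679699] [-1.31482959 -1.0527129   5.55205692] [-0.70282069  0.29639014 -0.18824493]
```

```bash
python3 -m crank '[{"offset":[0,0,0.001],"rotation":[0,0,0],"gripper":0.0},{"offset":[0,0,0],"rotation":[0,0,0],"gripper":0.0}]'
python3 -m crank '[{"offset":[0,0,0.001],"rotation":[0,0,0],"gripper":0.0},{"offset":[0,0,0],"rotation":[0,0,0],"gripper":0.0}]'
python3 - <<'E'
from h import *
s=monitor.read_state(); print(s["time"],s["tool_pos"],s["force"],s["wrist_torque"])
E
```

```text
time: 15.97
tool_pos: [531.7, -82.2, 53.6]
eef_rot: [3.14, -0.0, 0.16]
force: [-2.1, -0.6, 3.2]
width: 19.7
time: 16.13
tool_pos: [531.4, -82.0, 51.7]
eef_rot: [3.141, 0.0, 0.16]
force: [1.3, -0.2, -4.0]
width: 19.5
16.1333 [531.35592714 -81.9643504   51.65294796] [ 1.26735213 -0.22297855 -4.02339577] [-0.68745555 -0.31232111 -0.04375512]
```

```bash
python3 -m crank '[{"offset":[0,0,0.001],"rotation":[0,0,0],"gripper":0.0},{"offset":[0,0,0],"rotation":[0,0,0],"gripper":0.0}]'
python3 -m crank '[{"offset":[0,0,0.001],"rotation":[0,0,0],"gripper":0.0},{"offset":[0,0,0],"rotation":[0,0,0],"gripper":0.0}]'
python3 - <<'E'
from h import *
s=monitor.read_state(); print(s["time"],s["tool_pos"],s["force"],s["wrist_torque"])
im=viewer.get_image("scene"); np.save("scene9.npy",im)
p=viewer.camera_params("scene")
u=np.array([-0.1592,0.9872,0]);x=np.array([0.9872,0.1592,0]);H=np.array([540.8,-141.,0])
def overlay(nm,c,latx,zp,zt):
    im=np.load(nm)[:,:,::-1].copy(); S=6
    res=[]
    for (x0,y0,x1,y1) in ((205,305,265,355),(290,240,335,290)):
        t=cv2.resize(im[y0:y1,x0:x1],None,fx=S,fy=S,interpolation=cv2.INTER_CUBIC)
        def P(b,l,h):
            z=(zt+(zp-zt)*(b+150)/300)+h
            q=proj(p,H+(c+b)*u+(latx+l)*x+[0,0,z])[0]; return (int((q[0]-x0+.5)*S),int((q[1]-y0+.5)*S))
        for l in (-10,10): cv2.line(t,P(-150,l,30),P(150,l,30),(0,0,255),1)
        for b in (-150,-100,100,150): cv2.line(t,P(b,-10,30),P(b,10,30),(0,255,0),1)
        res.append(cv2.resize(t,(380,320)))
    return np.hstack(res)
cv2.imwrite("pics/o9.png",overlay("scene9.npy",-19,0,27,27))
E
```

```text
time: 16.3
tool_pos: [531.3, -81.8, 50.6]
eef_rot: [3.142, 0.001, 0.16]
force: [-0.8, -0.5, -1.1]
width: 19.6
time: 16.47
tool_pos: [531.4, -81.8, 50.4]
eef_rot: [3.141, 0.001, 0.16]
force: [-2.7, -1.0, 6.3]
width: 19.8
16.4667 [531.39174357 -81.83686469  50.38206419] [-2.65878106 -1.04745118  6.34017666] [-0.58237818  0.41475269 -0.03822314]
```

View pics/o9.png

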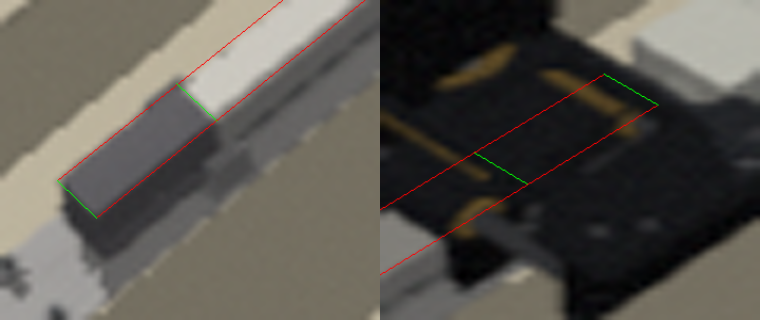

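```bash
python3 -m crank '[{"offset":[-0.0006,0,-0.0006],"rotation":[0,0,0],"gripper":0.0},{"offset":[0,-0.0015,0],"rotation":[0,0,0],"gripper":0.0},{"offset":[0,-0.0015,0],"rotation":[0,0,0],"gripper":0.0},{"offset":[0,0,0],"rotation":[0,0,0],"gripper":0.0}]'
python3 - <<'E'
from h import *
s=monitor.read_state(); print(s["time"],s["tool_pos"],s["force"],s["wrist_torque"],s["width"])
E
```

```text
time: 16.85
tool_pos: [530.7, -79.0, 50.5]
eef_rot: [3.141, -0.0, 0.16]
force: [0.0, -0.9, -0.9]
width: 19.9
16.85 [530.71472421 -78.95734578  50.53057926] [ 0.01432625 -0.89480471 -0.86214656] [-0.81280944 -0.35670145  0.01076181] 19.865723391715434
```

```bash
python3 -m crank '[{"offset":[0,-0.0015,0],"rotation":[0,0,0],"gripper":0.0},{"offset":[0,-0.0015,0],"rotation":[0,0,0],"gripper":0.0},{"offset":[0,-0.0015,0],"rotation":[0,0,0],"gripper":0.0}]'
python3 - <<'E'
from h import *
s=monitor.read_state(); print(s["time"],s["tool_pos"],s["force"],s["wrist_torque"],s["width"])
im=viewer.get_image("scene"); np.save("scene10.npy",im)
p=viewer.camera_params("scene")
u=np.array([-0.1592,0.9872,0]);x=np.array([0.9872,0.1592,0]);H=np.array([540.8,-141.,0])
def overlay(nm,c,latx,zp,zt):
    im=np.load(nm)[:,:,::-1].copy(); S=6
    res=[]
    for (x0,y0,x1,y1) in ((205,305,265,355),(290,240,335,290)):
        t=cv2.resize(im[y0:y1,x0:x1],None,fx=S,fy=S,interpolation=cv2.INTER_CUBIC)
        def P(b,l,h):
            z=(zt+(zp-zt)*(b+150)/300)+h
            q=proj(p,H+(c+b)*u+(latx+l)*x+[0,0,z])[0]; return (int((q[0]-x0+.5)*S),int((q[1]-y0+.5)*S))
        for l in (-10,10): cv2.line(t,P(-150,l,30),P(150,l,30),(0,0,255),1)
        for b in (-150,-100,100,150): cv2.line(t,P(b,-10,30),P(b,10,30),(0,255,0),1)
        res.append(cv2.resize(t,(380,320)))
    return np.hstack(res)
cv2.imwrite("pics/o10.png",overlay("scene10.npy",-12,0,27,27))
E
```

```text
time: 17.1
tool_pos: [530.0, -74.5, 50.5]
eef_rot: [3.141, -0.0, 0.16]
force: [2.1, -2.2, -2.0]
width: 19.6
17.1 [529.97198061 -74.53545651  50.52554462] [ 2.12281335 -2.17673374 -1.96324769] [-1.02301583 -0.46122224  0.02910551] 19.642541863701965
```

View pics/o10.png

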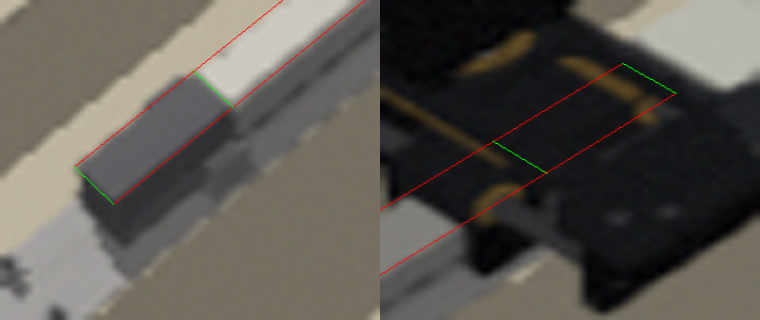

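```bash
python3 -m crank '[{"offset":[0,-0.0012,0],"rotation":[0,0,0],"gripper":0.0},{"offset":[0,-0.0012,0],"rotation":[0,0,0],"gripper":0.0},{"offset":[0,-0.0012,0],"rotation":[0,0,0],"gripper":0.0}]'
python3 -m crank '[{"offset":[0.0003,-0.0012,0],"rotation":[0,0,0],"gripper":0.0},{"offset":[0,-0.0012,0],"rotation":[0,0,0],"gripper":0.0},{"offset":[0,-0.0012,0],"rotation":[0,0,0],"gripper":0.0}]'
python3 - <<'E'
from h import *
s=monitor.read_state(); print(s["time"],s["tool_pos"],s["force"],s["wrist_torque"],s["width"])
E
```

```text
time: 17.4
tool_pos: [529.4, -70.9, 50.5]
eef_rot: [3.141, -0.0, 0.16]
force: [2.3, -3.1, -1.6]
width: 19.9
time: 17.65
tool_pos: [528.8, -67.2, 50.5]
eef_rot: [3.142, 0.0, 0.16]
force: [1.7, -3.2, -1.7]
width: 19.5
17.65 [528.81738032 -67.18941638  50.54225071] [ 1.74663714 -3.17728666 -1.68941158] [-1.03002536 -0.45350057  0.09724213] 19.52733846780098
```

```bash
python3 -m crank '[{"offset":[0.0003,-0.0008,0],"rotation":[0,0,0],"gripper":0.0},{"offset":[0,-0.0008,0],"rotation":[0,0,0],"gripper":0.0},{"offset":[0,0,0],"rotation":[0,0,0],"gripper":0.0}]'
python3 -m crank '[{"offset":[0,-0.0007,0],"rotation":[0,0,0],"gripper":0.0},{"offset":[0,-0.0007,0],"rotation":[0,0,0],"gripper":0.0},{"offset":[0,0,0],"rotation":[0,0,0],"gripper":0.0}]'
python3 - <<'E'
from h import *
s=monitor.read_state(); print(s["time"],s["tool_pos"],s["force"],s["wrist_torque"],s["width"])
E
```

```text
time: 17.9
tool_pos: [528.6, -65.3, 50.5]
eef_rot: [-3.141, 0.001, 0.16]
force: [-0.8, -1.8, -0.4]
width: 19.7
time: 18.15
tool_pos: [528.4, -64.1, 50.5]
eef_rot: [-3.141, 0.001, 0.16]
force: [-1.2, -2.4, -0.9]
width: 19.8
18.15 [528.43902168 -64.11815352  50.51650403] [-1.24078318 -2.44243181 -0.91262255] [-0.88875578 -0.05486986  0.01889756] 19.843934861446797
```

```bash
python3 -m crank '[{"offset":[0,-0.0007,0],"rotation":[0,0,0],"gripper":0.0},{"offset":[0,0,0],"rotation":[0,0,0],"gripper":0.0}]'
python3 -m crank '[{"offset":[0,-0.0007,0],"rotation":[0,0,0],"gripper":0.0},{"offset":[0,0,0],"rotation":[0,0,0],"gripper":0.0}]'
python3 - <<'E'
from h import *
s=monitor.read_state(); print(s["time"],s["tool_pos"],s["force"],s["wrist_torque"],s["width"])
im=viewer.get_image("scene"); np.save("scene11.npy",im)
cv2.imwrite("pics/s11c.png",cv2.resize(im[220:300,270:380,::-1],None,fx=6,fy=6,interpolation=cv2.INTER_CUBIC))
E
```

```text
time: 18.32
tool_pos: [528.4, -63.5, 50.5]
eef_rot: [-3.142, 0.0, 0.16]
force: [-0.8, -1.6, -0.0]
width: 19.8
time: 18.48
tool_pos: [528.4, -63.3, 50.5]
eef_rot: [3.141, 0.0, 0.16]
force: [0.1, -3.1, -0.5]
width: 19.8
18.4833 [528.35377649 -63.34617548  50.49095037] [ 0.05848018 -3.06496152 -0.51060052] [-1.14300731 -0.0637301   0.03994042] 19.8111361250758
```

View pics/s11c.png

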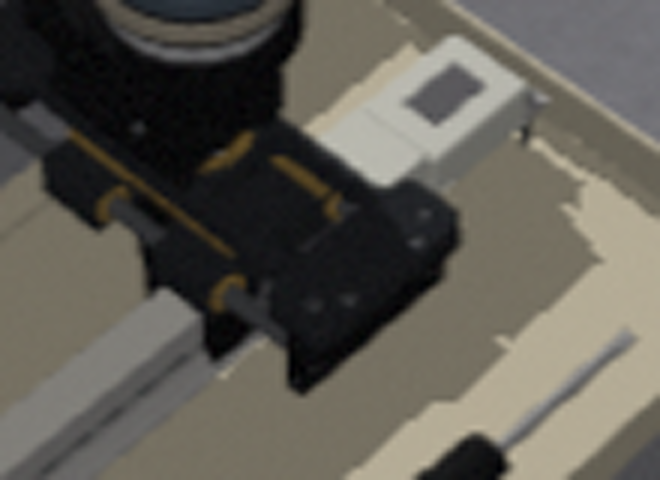

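```bash
python3 -m crank '[{"offset":[0,-0.0007,0],"rotation":[0,0,0],"gripper":0.0},{"offset":[0,0,0],"rotation":[0,0,0],"gripper":0.0}]'
python3 -m crank '[{"offset":[0,-0.0007,0],"rotation":[0,0,0],"gripper":0.0},{"offset":[0,0,0],"rotation":[0,0,0],"gripper":0.0}]'
python3 - <<'E'
from h import *
s=monitor.read_state(); print(s["time"],s["tool_pos"],s["force"],s["wrist_torque"],s["width"])
E
```

```text
time: 18.7
tool_pos: [528.3, -63.3, 50.5]
eef_rot: [3.14, 0.001, 0.159]
force: [-0.2, -5.4, -0.9]
width: 19.8
time: 18.87
tool_pos: [528.4, -63.3, 50.5]
eef_rot: [3.139, 0.0, 0.159]
force: [-0.4, -5.3, -1.5]
width: 19.7
18.8667 [528.35422276 -63.34327238  50.48104182] [-0.3999967  -5.32135207 -1.49682321] [-1.74536295 -0.16808595  0.07892355] 19.720869436938774
```

```bash
python3 -m crank '[{"offset":[0,-0.001,0],"rotation":[0,0,0],"gripper":0.0},{"offset":[0,0,0],"rotation":[0,0,0],"gripper":0.0}]'
python3 -m crank '[{"offset":[0,-0.001,0],"rotation":[0,0,0],"gripper":0.0},{"offset":[0,0,0],"rotation":[0,0,0],"gripper":0.0}]'
python3 - <<'E'
from h import *
s=monitor.read_state(); print(s["time"],s["tool_pos"],s["force"],s["wrist_torque"],s["width"])
E
```

```text
time: 19.03
tool_pos: [528.3, -63.3, 50.5]
eef_rot: [3.138, 0.001, 0.159]
force: [0.3, -7.7, -1.3]
width: 19.8
time: 19.2
tool_pos: [528.3, -63.3, 50.5]
eef_rot: [3.137, 0.001, 0.158]
force: [1.3, -10.7, -1.6]
width: 19.6
19.2 [528.34952989 -63.25610989  50.49124514] [  1.31566996 -10.71917975  -1.60618012] [-2.48906123 -0.36074499  0.10819798] 19.603779376286344
```

```bash
python3 -m crank '[{"offset":[0,0.0012,0],"rotation":[0,0,0],"gripper":0.0},{"offset":[0,0.0012,0],"rotation":[0,0,0],"gripper":0.0},{"offset":[0,0,0],"rotation":[0,0,0],"gripper":0.0}]'
python3 - <<'E'
from h import *
s=monitor.read_state(); print(s["time"],s["tool_pos"],s["force"],s["wrist_torque"],s["width"])
E
```

```text
time: 19.45
tool_pos: [528.4, -63.3, 50.5]
eef_rot: [3.14, 0.0, 0.159]
force: [0.2, -6.0, -1.2]
width: 19.7
19.45 [528.36895612 -63.32183924  50.51213127] [ 0.22318372 -6.00703955 -1.20475626] [-1.72794175 -0.14392233  0.12612282] 19.702373575465266
```

```bash
python3 -m crank '[{"offset":[0,0.001,0],"rotation":[0,0,0],"gripper":0.0},{"offset":[0,0,0],"rotation":[0,0,0],"gripper":0.0}]'
python3 -m crank '[{"offset":[0,0,0],"rotation":[0,0,0],"gripper":0.045},{"offset":[0,0,0],"rotation":[0,0,0],"gripper":0.045},{"offset":[0,0,0],"rotation":[0,0,0],"gripper":0.045},{"offset":[0,0,0],"rotation":[0,0,0],"gripper":0.045},{"offset":[0,0,0],"rotation":[0,0,0],"gripper":0.045}]'
python3 - <<'E'
from h import *
s=monitor.read_state(); print(s["time"],s["tool_pos"],s["force"],s["wrist_torque"],s["width"])
E
```

```text
time: 19.62
tool_pos: [528.4, -63.3, 50.5]
eef_rot: [3.141, 0.0, 0.16]
force: [-0.0, -4.2, -0.5]
width: 19.8
time: 20.03
tool_pos: [528.8, -62.0, 50.7]
eef_rot: [-3.141, -0.001, 0.161]
force: [0.5, 0.4, -0.6]
width: 42.0
20.0333 [528.75132971 -62.03938936  50.6820529 ] [ 0.49870222  0.39135054 -0.55634479] [-0.01110842 -0.1476796   0.01374853] 41.99116498553368
```

```bash
python3 -m crank '[{"offset":[0,0,-0.01],"rotation":[0,0,0],"gripper":0.045},{"offset":[0,0,-0.02],"rotation":[0,0,0],"gripper":0.045},{"offset":[0,0,-0.03],"rotation":[0,0,0],"gripper":0.045},{"offset":[0,0.01,-0.03],"rotation":[0,0,0],"gripper":0.045},{"offset":[0,0.02,-0.02],"rotation":[0,0,0],"gripper":0.045}]'
python3 -m crank '[{"offset":[0,0.03,0],"rotation":[0,0,0],"gripper":0.045},{"offset":[0,0.02,0],"rotation":[0,0,0],"gripper":0.045},{"offset":[0,0,0],"rotation":[0,0,0],"gripper":0.045},{"offset":[0,0,0],"rotation":[0,0,0],"gripper":0.045}]'
python3 - <<'E'
from h import *
s=monitor.read_state(); print(s["time"],s["tool_pos"],s["force"],s["wrist_torque"],s["width"])
for n in ("wrist","scene","side"):
    p=viewer.camera_params(n); im=viewer.get_image(n); np.save(f"{n}12.npy",im); np.save(f"{n}12p.npy",p,allow_pickle=True); cv2.imwrite(f"pics/{n}12.png",im[:,:,::-1])
im=np.load("scene12.npy"); cv2.imwrite("pics/s12c.png",cv2.resize(im[220:300,270:380,::-1],None,fx=6,fy=6,interpolation=cv2.INTER_CUBIC))
E
```

```text
time: 20.45
tool_pos: [534.3, -89.4, 164.2]
eef_rot: [-3.141, -0.004, 0.166]
force: [2.0, 0.1, -0.8]
width: 45.0
time: 20.78
tool_pos: [541.2, -143.0, 161.1]
eef_rot: [3.142, -0.001, 0.157]
force: [-0.5, 0.8, -0.6]
width: 45.1
20.7833 [ 541.24150089 -143.01156493  161.09181954] [-0.49600512  0.7790443  -0.59141807] [ 0.08750547 -0.10894009 -0.00319376] 45.07618653408057
```

View pics/wrist12.png

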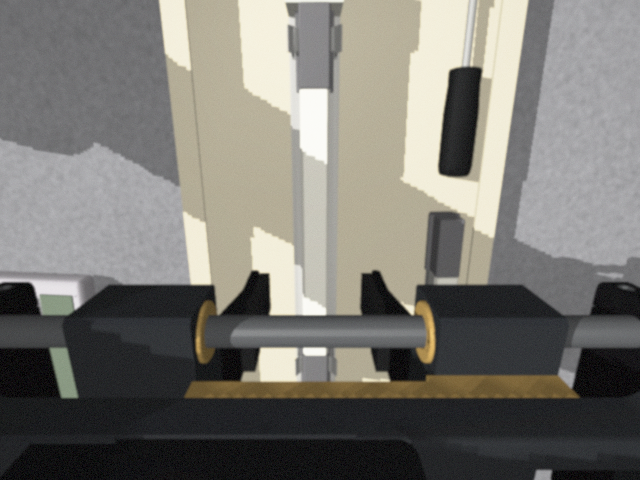

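View pics/s12c.png

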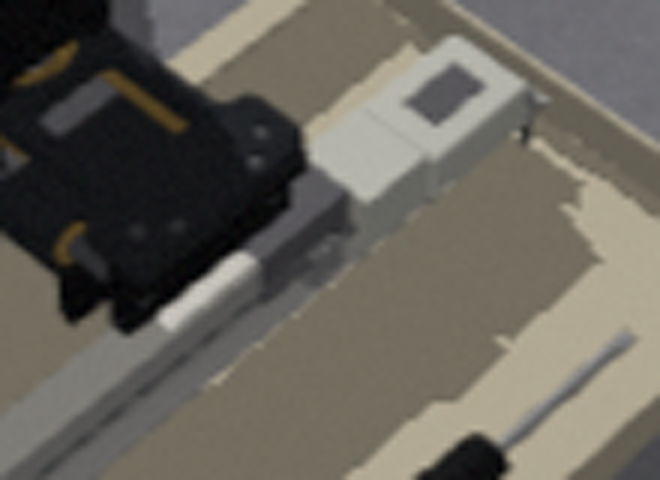

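View pics/scene12.png

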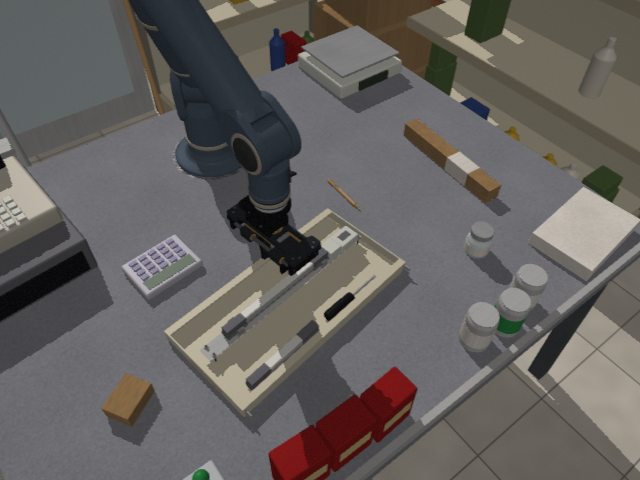

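```bash
python3 -m crank '[{"offset":[0,0.03,0],"rotation":[0,0,0],"gripper":0.045},{"offset":[0,0.03,0],"rotation":[0,0,0],"gripper":0.045},{"offset":[0,0,0],"rotation":[0,0,0],"gripper":0.045},{"offset":[0,0,0],"rotation":[0,0,0],"gripper":0.045}]'
python3 - <<'E'
from h import *
p=viewer.camera_params("wrist"); im=viewer.get_image("wrist"); np.save("w13.npy",im); np.save("w13p.npy",p,allow_pickle=True)
cv2.imwrite("pics/w13.png",cv2.resize(im[30:150,240:400,::-1],None,fx=5,fy=5,interpolation=cv2.INTER_CUBIC))
E
python3 -m crank '[{"offset":[0,0.03,0],"rotation":[0,0,0],"gripper":0.045},{"offset":[0,0.03,0],"rotation":[0,0,0],"gripper":0.045},{"offset":[0,0.03,0],"rotation":[0,0,0],"gripper":0.045},{"offset":[0,0.03,0],"rotation":[0,0,0],"gripper":0.045},{"offset":[0,0.02,0],"rotation":[0,0,0],"gripper":0.045}]'
python3 -m crank '[{"offset":[0,0.01,0],"rotation":[0,0,0],"gripper":0.045},{"offset":[0,0,0],"rotation":[0,0,0],"gripper":0.045},{"offset":[0,0,0],"rotation":[0,0,0],"gripper":0.045}]'
python3 - <<'E'
from h import *
for n in ("wrist","scene","side"):
    p=viewer.camera_params(n); im=viewer.get_image(n); np.save(f"{n}14.npy",im); np.save(f"{n}14p.npy",p,allow_pickle=True); cv2.imwrite(f"pics/{n}14.png",im[:,:,::-1])
im=np.load("wrist14.npy"); cv2.imwrite("pics/w14.png",cv2.resize(im[0:270,200:440,::-1],None,fx=2.2,fy=2.2,interpolation=cv2.INTER_CUBIC))
p=viewer.camera_params("scene")
u=np.array([-0.1592,0.9872,0]);x=np.array([0.9872,0.1592,0]);H=np.array([540.8,-141.,0])
im=np.load("scene14.npy")[:,:,::-1].copy(); S=6;res=[]
for (x0,y0,x1,y1) in ((205,295,265,345),(300,230,345,280)):
    t=cv2.resize(im[y0:y1,x0:x1],None,fx=S,fy=S,interpolation=cv2.INTER_CUBIC)
    def P(b,l,h):
        q=proj(p,H+(b)*u+(l)*x+[0,0,27.5+h])[0]; return (int((q[0]-x0+.5)*S),int((q[1]-y0+.5)*S))
    for l in (-10,10): cv2.line(t,P(-150,l,30),P(150,l,30),(0,0,255),1)
    for b in (-150,-100,100,150): cv2.line(t,P(b,-10,30),P(b,10,30),(0,255,0),1)
    res.append(cv2.resize(t,(380,320)))
cv2.imwrite("pics/o14.png",np.hstack(res))
E
```

```text
time: 21.27
tool_pos: [550.7, -201.8, 160.3]
eef_rot: [-3.141, 0.0, 0.158]
force: [0.0, 0.5, 1.2]
width: 45.1
time: 21.73
tool_pos: [573.6, -340.3, 160.6]
eef_rot: [3.141, -0.0, 0.161]
force: [-0.3, -0.2, 0.1]
width: 44.9
time: 21.98
tool_pos: [575.1, -346.7, 160.5]
eef_rot: [-3.14, -0.0, 0.162]
force: [-0.9, 0.5, 0.1]
width: 45.2
```

View pics/w13.png

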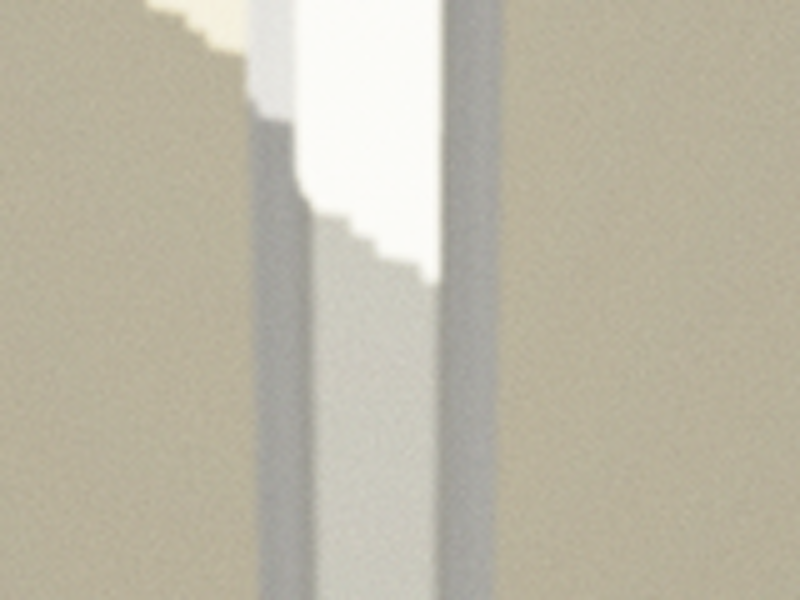

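View pics/w14.png

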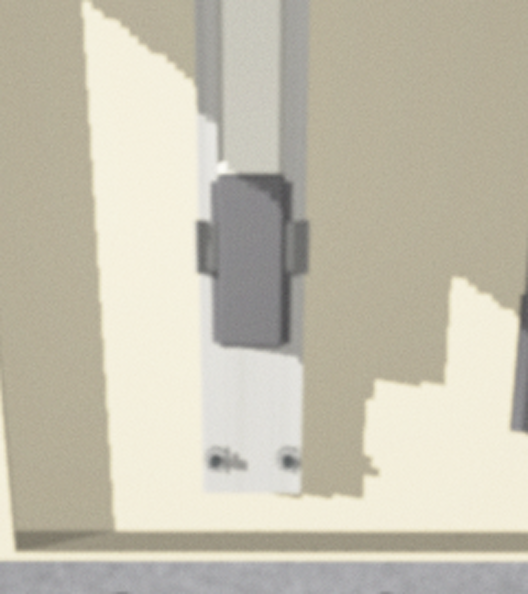

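View pics/o14.png

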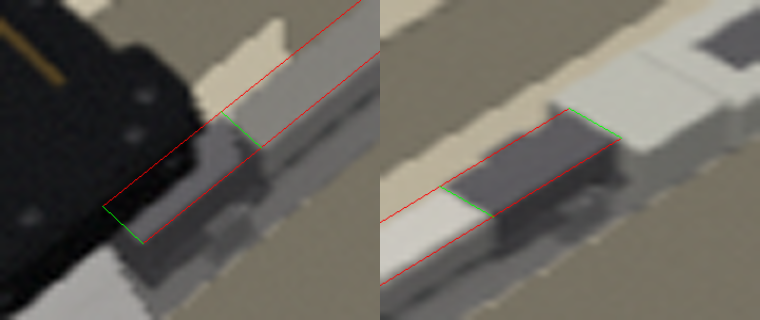

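```bash
python3 -m crank '[{"offset":[0,-0.025,0],"rotation":[0,0,0],"gripper":0.045},{"offset":[0,-0.035,0],"rotation":[0,0,0],"gripper":0.045},{"offset":[0,-0.035,0],"rotation":[0,0,0],"gripper":0.045},{"offset":[0,-0.035,0],"rotation":[0,0,0],"gripper":0.045},{"offset":[0,-0.035,0],"rotation":[0,0,0],"gripper":0.045}]'
python3 -m crank '[{"offset":[0,-0.035,0],"rotation":[0,0,0],"gripper":0.045},{"offset":[0,-0.035,0],"rotation":[0,0,0],"gripper":0.045},{"offset":[0,-0.02,0],"rotation":[0,0,0],"gripper":0.045},{"offset":[0,0,0],"rotation":[0,0,0],"gripper":0.045},{"offset":[0,0,0],"rotation":[0,0,0],"gripper":0.045}]'
python3 - <<'E'
from h import *
p=viewer.camera_params("wrist"); im=viewer.get_image("wrist"); np.save("w15.npy",im); np.save("w15p.npy",p,allow_pickle=True)
cv2.imwrite("pics/w15.png",cv2.resize(im[0:150,240:400,::-1],None,fx=4,fy=4,interpolation=cv2.INTER_CUBIC))
u=np.array([-0.1592,0.9872,0]);H=np.array([540.8,-141.,0])
for z in (29,43,57): print(z,proj(p,H+150*u+[0,0,z]))
E
```

```text
time: 22.55
tool_pos: [547.7, -183.1, 160.9]
eef_rot: [-3.142, -0.0, 0.162]
force: [1.1, 0.8, 0.4]
width: 45.1
time: 22.97
tool_pos: [533.8, -95.1, 161.1]
eef_rot: [3.141, -0.0, 0.165]
force: [-0.5, -0.3, 0.4]
width: 45.2
29 [[315.2074064   91.58366617]]
43 [[315.21634233  89.58944776]]
57 [[315.22630944  87.36510146]]
```

View pics/w15.png

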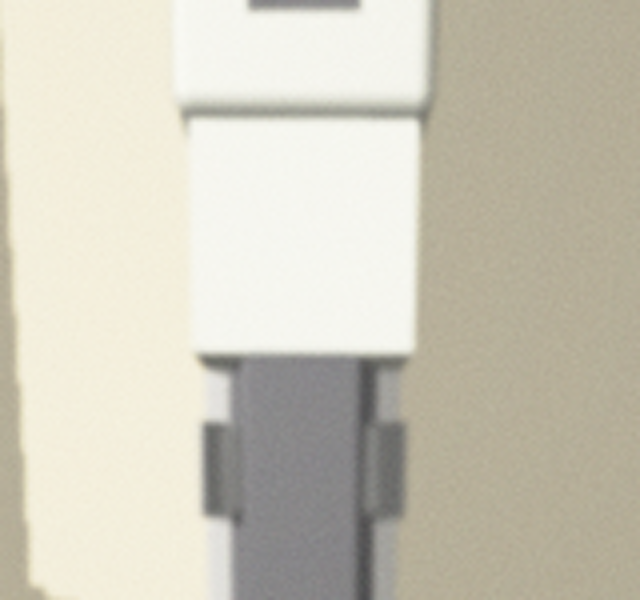

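```bash
python3 - <<'E'
from h import *
im=viewer.get_image("scene")[:,:,::-1].copy(); p=viewer.camera_params("scene"); np.save("scene16.npy",im)
old=np.load("scene14.npy")[:,:,::-1].copy()
u=np.array([-0.1592,0.9872,0]);x=np.array([0.9872,0.1592,0]);H=np.array([540.8,-141.,0]);S=6;rows=[]
for zz in (27.5,31.5):
    res=[]
    for src,(x0,y0,x1,y1) in ((im,(205,295,265,345)),(old,(300,230,345,280))):
        t=cv2.resize(src[y0:y1,x0:x1],None,fx=S,fy=S,interpolation=cv2.INTER_CUBIC)
        def P(b,l,h):
            q=proj(p,H+b*u+l*x+[0,0,zz+h])[0]; return (int((q[0]-x0+.5)*S),int((q[1]-y0+.5)*S))
        for l in (-10,10): cv2.line(t,P(-150,l,30),P(150,l,30),(0,0,255),1)
        for b in (-150,-100,100,150): cv2.line(t,P(b,-10,30),P(b,10,30),(0,255,0),1)
        res.append(cv2.resize(t,(380,290)))
    rows.append(np.hstack(res))
cv2.imwrite("pics/o16.png",np.vstack(rows)); s=monitor.read_state(); print(s["time"],s["tool_pos"])
E
```

```text
23.0667 [534.0755348  -98.06309294 160.71604388]
```

View pics/o16.png

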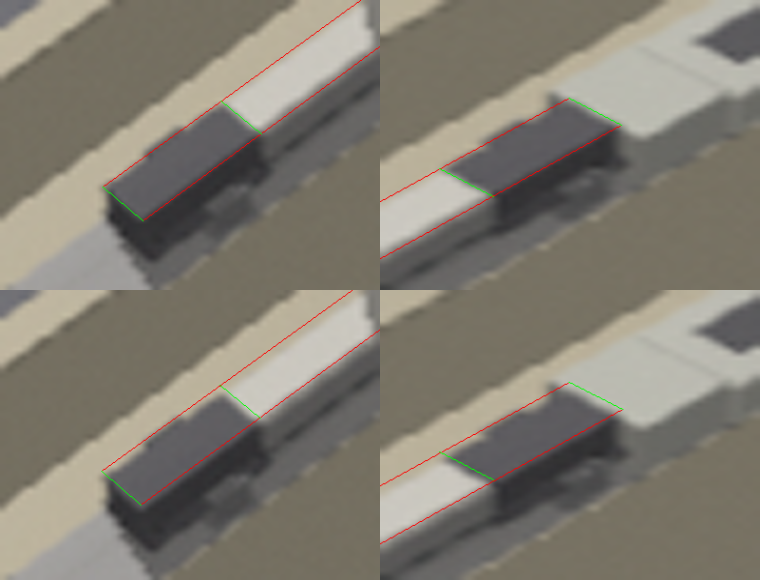

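```bash
python3 -c "
from plant import robot
print(robot.close_job())"
```

```text
the job is handed in; nothing more can be done
None
```

The light bar is in both clips with its plug fully in the connector, and the job was handed in at about 23 s of the 67 s allowed.

- **Pressing in:** I gripped the bar at its middle and pressed it in about 18 mm short of home. The tail clip snapped first, with the wrist reading about 17 N just before it gave. The plug end was still on its lips, so I regripped nearer to it and it snapped at about 10 N.
- **Sliding:** I then slid the bar about 19 mm along the row until it stopped, held about 11 N against the stop without movement, relieved that, let go and lifted clear.
- **Seating check:** In the last camera overlays both end caps lie level at the seated height (underside about 27.5 mm up). An overlay drawn 4 mm higher clearly did not fit.
- **Plug check:** The wrist view shows no gap between the end cap and the white block.
- **Other things:** I moved nothing else, and the scene pictures show the other items where they were.

**What disagreed or was not checked:**
- My camera estimates put the clip screws at 29 to 31 mm, but the fitted bar's underside came out at about 27.5 mm. That is within calibration error.
- Sliding resistance read only about 2 to 3 N in total, below the 3 to 7 N per clip you gave. The pictures confirmed the bar did move with the gripper.
- I did not make a separate touch check on the cap tops after letting go.

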